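Strip the centrifuge rotor for soaking and clear the bench

TASK

Clear up after the centrifuge run: put all the rubbish lying on the bench (crumpled paper, empty carton, foam packing) into the grey waste bin. Pull the two push-on caps off the rotor's buckets, take out the glass tubes and lower them gently, round end down, into the cells of the soak basket without dropping them, and stand both caps, knob up, in the basket too. Leave everything else where it is.

Things in the scene. Friction and masses are not known exactly. Their poses are not given: they have to be found in the camera images.
- rotor: steel swing-out rotor 230 mm across, fixed on its low stand; four aluminium buckets (60 mm across, rims 95 mm above the bench, bore 49 mm) hang 75 mm from its axis; hub nut 106 mm high. The buckets on its own +x and -x are capped and hold a tube; those on +y and -y are open and empty and stay so. Origin: on its axis, at bench level; z: up
- basket: fixed pale plastic soak basket, 180 x 180 mm, 85 mm high, walls and floor 4 mm, open on top, with one cross of 4 mm dividers making four square cells 84 mm wide and 81 mm deep; two of its sides carry a 10 mm lug at the rim. Origin: centre of its underside, at bench level; x, y: along its sides, z: up
- bin: fixed grey open waste bin with a dark rim, 180 x 180 mm outside (about 190 over the rim), 130 mm high, walls and floor 4 mm, no cells. Origin: centre of its underside, at bench level; x, y: along its sides, z: up
- paper_a: crumpled ball of paper, about 64 mm across and 52 mm high, 0.02 kg; rubbish. Origin: about the middle of its underside as first laid; z: up as first laid
- paper_b: crumpled ball of paper, about 64 x 56 mm across and 48 mm high, 0.02 kg; rubbish. Origin: about the middle of its underside as first laid; z: up as first laid
- carton: empty brown cardboard carton with a flap open at one end (the flap is only seen, it does not touch), 90 x 55 x 34 mm, about 0.025 kg; rubbish. Origin: centre of its 90 x 55 underside as first laid; x: along its 90 mm, y: its 55 mm, z: its 34 mm, up as first laid
- foam_long: white foam packing piece with notches along its top, 95 x 48 x 40 mm, 0.02 kg, handled as a solid block; rubbish. Origin: centre of its 95 x 48 underside as first laid; x: along its 95 mm, y: its 48 mm, z: up as first laid
- foam_short: white foam packing piece like the other but 66 x 48 x 40 mm, 0.02 kg; rubbish. Origin: centre of its 66 x 48 underside as first laid; x: along its 66 mm, y: its 48 mm, z: up as first laid
- cap_a: see-through bucket cap: skirt 70 mm across, 83 mm high, flat top, knob on it 24 mm across, 36 mm high (119 in all), 0.06 kg. Held by a spring detent, foot on a ledge 66 mm above the bench; a straight upward pull of 7 to 14 N frees it within 10 mm; rises 80 mm to clear the tube. Origin: centre of the open foot; z: to the knob. On the rotor's +x bucket
- tube_a: empty open glass centrifuge tube, round bottom, 41 mm across (lip 43 by look), 118 mm long, 0.11 kg. Starts upright and loose under the cap, on the bucket floor 22 mm above the bench; uncapped, its top 45 mm stands above the bucket rim. Origin: lowest point of the round end; z: along the tube to its mouth. In the rotor's +x bucket
- cap_b: see-through bucket cap: skirt 70 mm across, 83 mm high, flat top, knob on it 24 mm across, 36 mm high (119 in all), 0.06 kg. Held by a spring detent, foot on a ledge 66 mm above the bench; a straight upward pull of 7 to 14 N frees it within 10 mm; rises 80 mm to clear the tube. Origin: centre of the open foot; z: to the knob. On the rotor's -x bucket
- tube_b: empty open glass centrifuge tube, round bottom, 41 mm across (lip 43 by look), 118 mm long, 0.11 kg. Starts upright and loose under the cap, on the bucket floor 22 mm above the bench; uncapped, its top 45 mm stands above the bucket rim. Origin: lowest point of the round end; z: along the tube to its mouth. In the rotor's -x bucket
- timer: bystander: white bench timer lying flat, 62 x 72 x 22 mm, loose, among the rubbish. Origin: centre of its underside
- petri: bystander: closed petri dish, 90 mm across and 19 mm high, loose. Origin: centre of its underside
- reagent_jar: bystander: amber jar with a black lid, 72 mm across, 120 mm high, loose, at the far side. Origin: centre of its foot
- reagent_bottle: bystander: amber bottle with a white cap, 60 mm across, 135 mm high, loose, at the far side. Origin: centre of its foot
Mind the look-alikes: they are no part of the job. What is shaped like the paper_a but green or pink is not meant.

How it is judged:
By the outcome, as a careful person would: the job done as asked, in the order asked, and still so for the second after the job is handed in, with the robot touching nothing.
Of paper_a, paper_b, carton, foam_long, foam_short only 3 to 5 are there at a start; the rules pass over those that are not, and their reading is None.
At some moment in a run one of paper_a, paper_b, carton, foam_long, foam_short may be knocked a few centimetres aside while the robot is not near it.
It also fails if it takes over 210 s, if anything falls off the work surface, if the arm or the gripper's body presses on something with over 40 N, if the wrist force passes 120 N, or if a joint passes its speed limit or range.

ROBOT

A 6-joint arm with a two-finger parallel gripper is mounted at the origin on the work surface. World frame = base frame: x ahead of the robot, y to its left, z up, the work surface at z = 0. Lengths are in m, angles in rad, forces in N, time in s.
With the tool pointing down it reaches from about 0.225 to 0.875 m from the base axis. Payload 3.4 kg.
Tool frame: the origin (TCP) lies at the very end of the fingers, on their centre line; the grasp point (between the pads) lies 19 mm behind it; z points along the fingers, y is the line along which they close (so a half turn about z gives the same grasp; the last joint's range is limited). The gripper opens to 85 mm and grips with 20 to 120 N. Pads are 22 mm wide; open, the fingers measure 114 mm over their backs; the gripper's body (76 mm by 85 mm) begins 54 mm behind the grasp point. The pads swing forward as they close: fully open they stand 13 mm farther back than shut.
Start: joints at [-1.282, 0.276, 1.505, -0, 1.361, -0.121], TCP at [0.229, -0.527, 0.231] pointing down, gripper open.
Joint ranges: [-2.89, 2.89], [-0.75, 2.08], [0.22, 2.7], [-1.18, 4.32], [0.11, 2.71], [-2.7, 2.7]. Speed limits (rad/s): [2.57, 2.57, 3.14, 3.14, 3.14, 3.14].

INTERFACE

Orientations are given as a unit quaternion [x, y, z, w].
In Python, from workcell import r gives the robot as it stands. The module is installed in compiled form; this text tells all that it offers.
- The arm moves only by the tool arm_command, never from a script. Its argument "commands" is a list of rows, each an object of numbers: "gripper": the opening, from 0 (shut) to 1 (fully open); "dx", "dy", "dz": the shift along the world's x, y, z in units of 40 mm (1.0 is 40 mm); "yaw": the turn about the world's z in degrees. A call has 1 to 12 rows; each row is the pose to reach, as a shift and turn from the pose commanded when the call began; what a row does not reach only later rows make up. A row lasts 1/10 s, in which the tool goes at most 50 mm and 8.59 degrees, less where a joint would pass 70% of its speed; a pose out of reach is approached as far as the arm can. A call with a gripper value outside its range is refused whole. The fingers move at their own pace and stop on an object; the grip force is fixed at half the most. Time passes only in rows, so rows that repeat a pose let the fingers close. It gives the time, the measured TCP pose, the force, the opening and the grip force at its end, in the units of the state.
- r.get_state(): the state, without advancing time (a new reading comes with each control period).
- r.read_camera(name): name is "scene" or "top" or "wrist"; returns a dict with "img" (420x560x3 uint8, red, green, blue), "camera_matrix" (3x3 intrinsics, pixels), "rvec" (rotation vector, rad) and "tvec" (3), from world to camera coordinates, as OpenCV has them; the wrist camera has in their place "mount" (4x4, takes a point from camera to tool coordinates, whose origin is the TCP and whose axes are the flange's). Camera axes: x right, y down, z forward; pixel columns grow to the right and rows downward; lengths in m; the calibration is good to about 2 mm. A picture is of the moment at which its call begins: read the wrist's pose just before it. There is no depth.
- r.job_done(): hands the job in; it is judged then, once.
The state is a dict: "time_s": time; "joint_pos": joint angles; "joint_vel": joint speeds; "joint_efforts": joint torques, N m; "tcp_pos": TCP position; "tcp_rot": TCP orientation; "contact_force": force on the tool from outside, world axes, zero at the start; "moment": the same for the moment, N m; "opening": finger opening in m; "finger_force": force on a finger pad.
Only numpy, scipy, OpenCV 4.12 (cv2) and the standard library are available. Lean on these libraries where they do the work, as an engineer would, in place of code of your own. Each camera call takes 0.05 s, during which the arm holds its last target. There are 200 camera calls.

## Working session

There is one attempt and no reset: what is moved stays moved. The work goes in short steps, Python scripts to look and compute and a tool call to move; the robot and the scene stay as the last step left them, time stands still between calls to the robot, and variables do not carry over. Pictures are saved under pics/ and viewed, at most 14 in all, crops included, and the job is handed in when it is done.

Besides the shell and the picture viewer there is one more tool, called after "Call:" by a JSON object that holds its "op" and its "data", one argument or row to a line. arm_command: Moves the arm, as the interface text tells. Its arguments: {"type":"object","properties":{"commands":{"type":"array","items":{"type":"object","properties":{"gripper":{"type":"number"},"dx":{"type":"number"},"dy":{"type":"number"},"dz":{"type":"number"},"yaw":{"type":"number"}}}}},"required":["commands"]}

```bash
mkdir -p pics; cat > h.py <<'E'
import numpy as np, cv2
from workcell import r
def grab(name,fn):
    s=r.get_state(); c=r.read_camera(name); cv2.imwrite('pics/'+fn,c['img'][:,:,::-1]); 
    np.save('pics/'+fn+'.npy',dict(c=c,s=s),allow_pickle=True); return c,s
def cam(fn):
    d=np.load('pics/'+fn+'.npy',allow_pickle=True).item(); c,s=d['c'],d['s']
    K=np.array(c['camera_matrix'])
    if 'mount' in c:
        from scipy.spatial.transform import Rotation as R
        T=np.eye(4);T[:3,:3]=R.from_quat(s['tcp_rot']).as_matrix();T[:3,3]=s['tcp_pos']
        M=np.linalg.inv(T@np.array(c['mount'])); return K,M[:3,:3],M[:3,3]
    return K,cv2.Rodrigues(np.array(c['rvec']))[0],np.array(c['tvec']).ravel()
def ray(fn,u,v):
    K,R_,t=cam(fn); return -R_.T@t, R_.T@np.linalg.inv(K)@[u,v,1]
def atz(fn,u,v,z):
    o,d=ray(fn,u,v); return (o+d*(z-o[2])/d[2]).round(4)
def tri(*obs):
    A=np.zeros((3,3));b=np.zeros(3)
    for o in obs:
        p,d=ray(*o); d=d/np.linalg.norm(d); P=np.eye(3)-np.outer(d,d); A+=P;b+=P@p
    return np.linalg.solve(A,b).round(4)
def proj(fn,P):
    K,R_,t=cam(fn); q=K@(R_@np.array(P)+t); return (q[:2]/q[2]).round(1)
E
python3 -c "
from h import *
for n in ['scene','top']:
    c,s=grab(n,n+'0.png')
    K,R,t=cam(n+'0.png'); print(n,K.round(0).tolist(),(-R.T@t).round(3),R.round(2).tolist())
print({k:np.round(v,3) for k,v in s.items()})
"
```

```text
scene [[417.0, 0.0, 283.0], [0.0, 417.0, 206.0], [0.0, 0.0, 1.0]] [ 1.577 -0.388  0.894] [[0.42, 0.91, 0.02], [0.55, -0.24, -0.8], [-0.72, 0.34, -0.6]]
top [[383.0, 0.0, 279.0], [0.0, 383.0, 213.0], [0.0, 0.0, 1.0]] [0.473 0.074 1.058] [[0.0, -1.0, -0.02], [-0.99, 0.0, -0.11], [0.11, 0.02, -0.99]]
{'time_s': np.float64(0.05), 'joint_pos': array([-1.282,  0.277,  1.506,  0.   ,  1.361, -0.121]), 'joint_vel': array([-0.002, -0.001, -0.001,  0.001,  0.   , -0.002]), 'joint_efforts': array([ 2.0000e-03, -4.1808e+01, -2.4668e+01, -0.0000e+00,  5.0000e-03,
        0.0000e+00]), 'tcp_pos': array([ 0.229, -0.527,  0.23 ]), 'tcp_rot': array([ 0.979,  0.203, -0.   , -0.001]), 'contact_force': array([ 0.131,  0.352, -0.39 ]), 'moment': array([-0.014, -0.055, -0.059]), 'finger_force': np.float64(0.0), 'opening': np.float64(0.085)}
```

View pics/scene0.png

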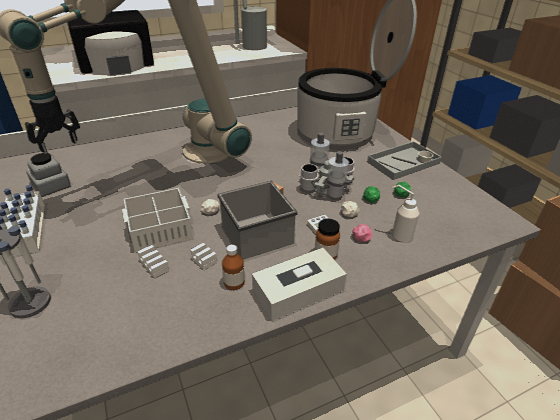

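View pics/top0.png

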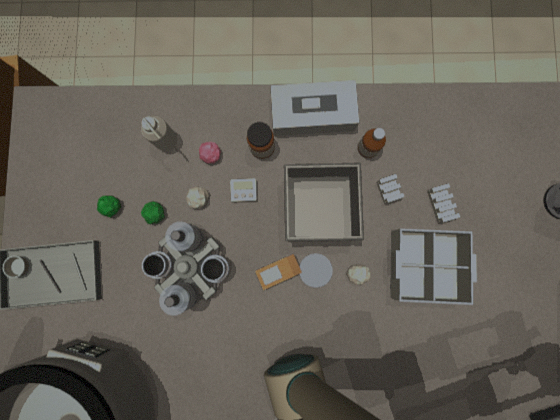

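The top view shows the capped buckets at about (181,236) and (174,299), open ones at (155,265) and (214,268), and the hub at (185,268). The bin is at (323,203) and the basket at (436,266). Rubbish: carton (278,272), paper (197,198) and (359,275), foam (391,190) and (444,204). The timer is at (243,190) and the petri dish at (316,270). The green and pink balls aren't part of the job.

```bash
python3 -c "
import cv2
a=cv2.imread('pics/top0.png')[160:320,130:290]; b=cv2.imread('pics/top0.png')[160:320,250:480]
a=cv2.resize(cv2.imread('pics/top0.png')[165:325,135:335],None,fx=4,fy=3.6,interpolation=2)
cv2.imwrite('pics/tA.png',cv2.resize(cv2.imread('pics/top0.png')[170:320,280:480],None,fx=4,fy=4,interpolation=2))
cv2.imwrite('pics/tB.png',cv2.resize(cv2.imread('pics/top0.png')[180:320,135:305],None,fx=4,fy=4,interpolation=2))
cv2.imwrite('pics/sA.png',cv2.resize(cv2.imread('pics/scene0.png')[130:280,100:380],None,fx=2.85,fy=2.85,interpolation=2)[:, :800])
"
```

```text
(no output)
```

View pics/tA.png

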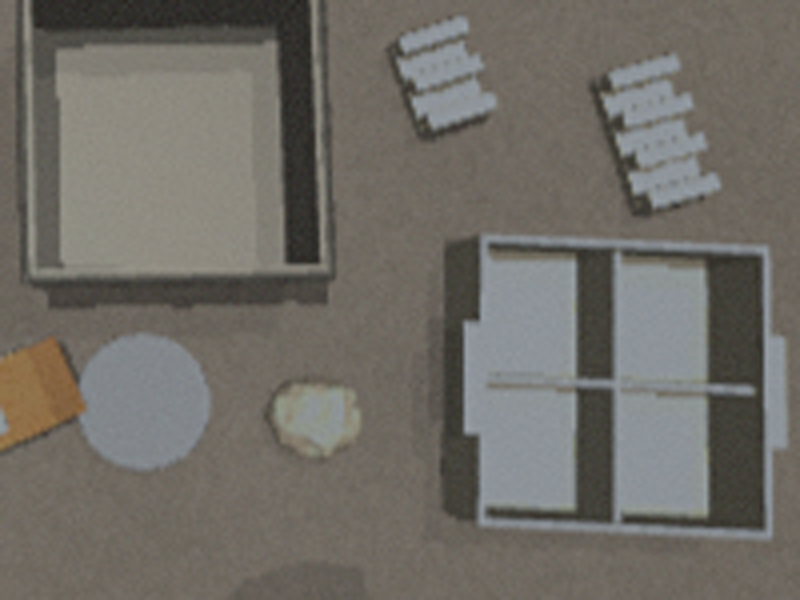

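View pics/tB.png

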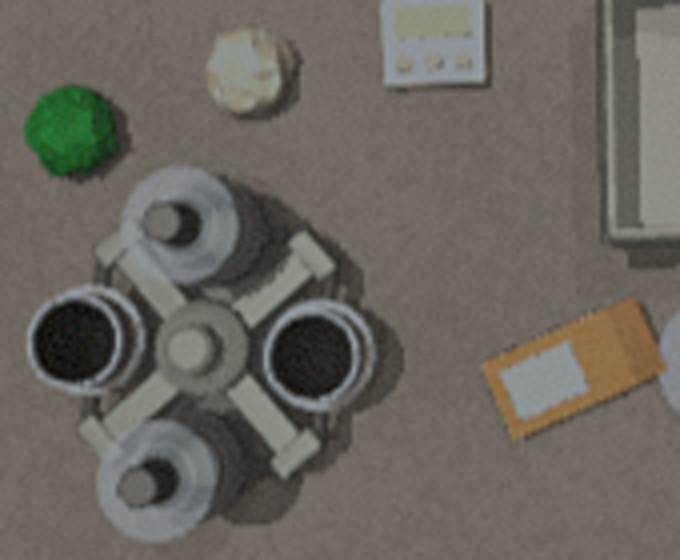

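View pics/sA.png

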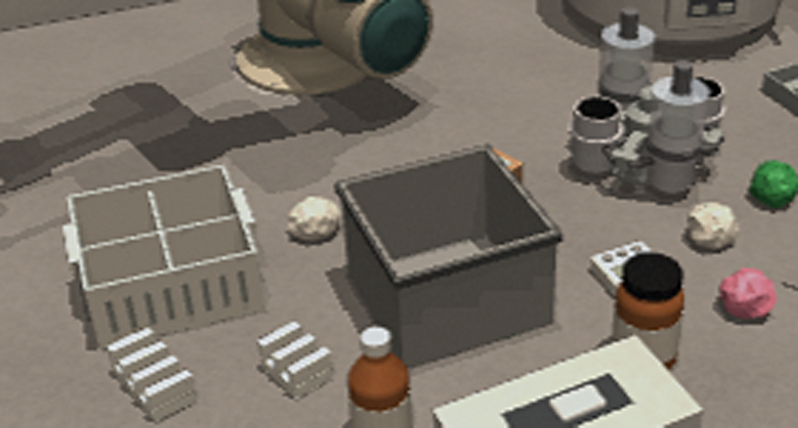

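```bash
cat > m.py <<'E'
from h import *
A=lambda u,v:('top0.png',280+u/4,170+v/4)
B=lambda u,v:('top0.png',135+u/4,180+v/4)
S=lambda u,v:('scene0.png',100+u/2.85,130+v/2.85)
T=lambda u,v:('top0.png',u,v)
print('knob near',tri(B(165,220),S(682,67)),atz(*B(165,220),.185))
print('knob far',tri(B(137,483),S(628,13)),atz(*B(137,483),.185))
print('hub',atz(*B(192,347),.106)); print('open',atz(*B(75,340),.095),atz(*B(313,355),.095))
print('skirt tops',atz(*B(180,225),.149),atz(*B(158,480),.149))
print('basket',[atz(*A(*p),.085)[:2] for p in [(482,237),(770,245),(770,537),(480,523),(615,384)]], tri(A(615,384),S(163,240)))
print('bin',[atz(*T(*p),.13)[:2] for p in [(285,164),(360,164),(362,240),(287,241)]])
print('fs',[atz(*A(*p),.04)[:2] for p in [(393,40),(465,18),(497,100),(430,128)]])
print('fl',[atz(*A(*p),.04)[:2] for p in [(605,75),(677,57),(720,187),(645,208)]])
print('fl corner tri',tri(A(720,187),S(120,340)),tri(A(645,208),S(108,345)), tri(A(677,57),S(192,372)))
print('pa',atz(*B(249,70),.025),tri(B(249,70),S(712,225)))
print('pb',atz(*A(316,418),.025),tri(A(316,418),S(313,219)))
print('carton',[atz(*B(*p),.034)[:2] for p in [(482,365),(515,440),(633,297),(666,368),(608,308),(640,380)]])
print('timer',atz(*B(435,42),.022)); print('petri',atz(*A(145,402),.019)); print('jar',atz(*T(260,133),.12),'bottle',atz(*T(379,133),.135))
E
python3 m.py
```

```text
knob near [0.5179 0.3283 0.1791] [0.5175 0.3264 0.185 ]
knob far [0.3686 0.338  0.1797] [0.3698 0.3376 0.185 ]
hub [0.443 0.33  0.106]
open [0.4469 0.4068 0.095 ] [0.4379 0.2569 0.095 ]
skirt tops [0.5164 0.3277 0.149 ] [0.3673 0.3362 0.149 ]
basket [array([ 0.5375, -0.2139]), array([ 0.5325, -0.3937]), array([ 0.3524, -0.3842]), array([ 0.3602, -0.2069]), array([ 0.4457, -0.2934])] [ 0.4457 -0.3005  0.0596]
bin [array([0.6957, 0.0776]), array([ 0.6951, -0.1068]), array([ 0.5086, -0.1076]), array([0.506 , 0.0728])]
fs [array([ 0.6727, -0.1722]), array([ 0.6876, -0.2207]), array([ 0.6319, -0.2401]), array([ 0.6131, -0.1952])]
fl [array([ 0.6487, -0.3123]), array([ 0.6607, -0.3604]), array([ 0.5736, -0.3846]), array([ 0.5596, -0.3348])]
fl corner tri [ 0.5748 -0.3765  0.0446] [ 0.5569 -0.3663  0.0119] [ 0.6624 -0.3316  0.0623]
pa [0.6282 0.318  0.025 ] [0.6297 0.3206 0.0187]
pb [ 0.4211 -0.1183  0.025 ] [ 0.4209 -0.1193  0.0171]
carton [array([0.4294, 0.1561]), array([0.3806, 0.1339]), array([0.4743, 0.0561]), array([0.4277, 0.0344]), array([0.467 , 0.0727]), array([0.4198, 0.0516])]
timer [0.6478 0.1911 0.022 ]
petri [ 0.4311 -0.0056  0.019 ]
jar [0.778  0.1407 0.12  ] bottle [ 0.7717 -0.1541  0.135 ]
```

Call:
{"op": "arm_command", "data": {
  "commands": [
    {"dx":9.55,"dy":4.5,"dz":0,"yaw":-8.4,"gripper":1},
    {"dx":9.55,"dy":4.5,"dz":0,"yaw":-8.4,"gripper":1},
    {"dx":9.55,"dy":4.5,"dz":0,"yaw":-8.4,"gripper":1},
    {"dx":9.55,"dy":4.5,"dz":0,"yaw":-8.4,"gripper":1},
    {"dx":9.55,"dy":4.5,"dz":0,"yaw":-8.4,"gripper":1},
    {"dx":9.55,"dy":4.5,"dz":0,"yaw":-8.4,"gripper":1},
    {"dx":9.55,"dy":4.5,"dz":0,"yaw":-8.4,"gripper":1},
    {"dx":9.55,"dy":4.5,"dz":0,"yaw":-8.4,"gripper":1},
    {"dx":9.55,"dy":4.5,"dz":0,"yaw":-8.4,"gripper":1},
    {"dx":9.55,"dy":4.5,"dz":0,"yaw":-8.4,"gripper":1},
    {"dx":9.55,"dy":4.5,"dz":0,"yaw":-8.4,"gripper":1},
    {"dx":9.55,"dy":4.5,"dz":0,"yaw":-8.4,"gripper":1}
  ]
}}

```text
time_s: 1.3
tcp_pos: [0.61, -0.3479, 0.231]
tcp_rot: [0.991, 0.131, -0.001, -0.0]
contact_force: [-0.0, -0.1, -0.5]
opening: 0.0852
finger_force: 0.0
```

```bash
python3 -c "
from h import *
c,s=grab('wrist','w1.png'); grab('top','top1.png'); print(s['tcp_pos'],s['contact_force'],np.round(c['mount'],3).tolist())
for p in [(.6107,-.348,.04),(.6107,-.348,0),(.651,-.207,.04)]: print(proj('w1.png',p))
"
```

```text
[ 0.60997685 -0.34792194  0.23103436] [-0.00821559 -0.14572909 -0.49226811] [[-0.001, -0.948, -0.317, 0.081], [1.0, -0.001, -0.001, 0.0], [0.0, -0.317, 0.948, -0.143], [0.0, 0.0, 0.0, 1.0]]
[279.5 169.6]
[279.5 160.7]
[136.9  86.2]
```

View pics/w1.png

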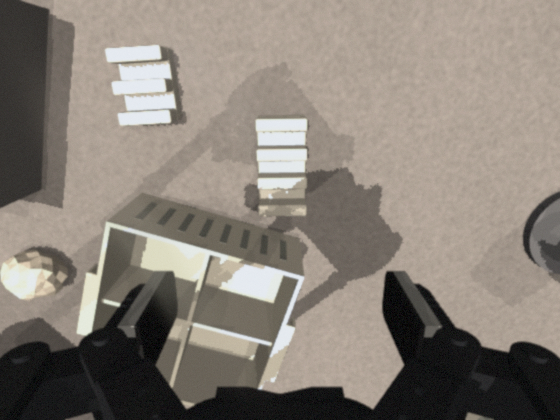

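The wrist view shows foam_long centred at (282,166), square to the fingers, and foam_short at (142,85). Both agree with the top view to a few mm, so I'm grasping foam_long.

Call:
{"op": "arm_command", "data": {
  "commands": [
    {"dz":-4,"gripper":1},
    {"dz":-4,"gripper":1},
    {"dz":-4,"gripper":1},
    {"dz":-4,"gripper":1},
    {"dz":-5.5,"gripper":1},
    {"dz":-5.5,"gripper":1},
    {"dz":-5.5,"gripper":0.3},
    {"dz":-5.5,"gripper":0.3},
    {"dz":-5.5,"gripper":0.3},
    {"dz":-5.5,"gripper":0.3},
    {"dz":-5.5,"gripper":0.3},
    {"dz":-5.5,"gripper":0.3}
  ]
}}

```text
invalid input
```

```bash
python3 -c "
from h import *
print(atz('w1.png',142,86,.04),atz('w1.png',33,274,.025))
for p in [(33,274)]: print(tri(('w1.png',*p),('top0.png',359,274.5)))
print(tri(('w1.png',142,86),('top0.png',391.5,188)))
"
```

```text
[ 0.6523 -0.2113  0.04  ] [ 0.4242 -0.1184  0.025 ]
[ 0.4218 -0.1179  0.0231]
[ 0.6518 -0.2089  0.0332]
```

Call:
{"op": "arm_command", "data": {
  "commands": [
    {"dx":0,"dy":0,"yaw":0,"dz":-4,"gripper":1},
    {"dx":0,"dy":0,"yaw":0,"dz":-4,"gripper":1},
    {"dx":0,"dy":0,"yaw":0,"dz":-4,"gripper":1},
    {"dx":0,"dy":0,"yaw":0,"dz":-4,"gripper":1},
    {"dx":0,"dy":0,"yaw":0,"dz":-5.5,"gripper":1},
    {"dx":0,"dy":0,"yaw":0,"dz":-5.5,"gripper":1},
    {"dx":0,"dy":0,"yaw":0,"dz":-5.5,"gripper":0.3},
    {"dx":0,"dy":0,"yaw":0,"dz":-5.5,"gripper":0.3},
    {"dx":0,"dy":0,"yaw":0,"dz":-5.5,"gripper":0.3},
    {"dx":0,"dy":0,"yaw":0,"dz":-5.5,"gripper":0.3},
    {"dx":0,"dy":0,"yaw":0,"dz":-5.5,"gripper":0.3},
    {"dx":0,"dy":0,"yaw":0,"dz":-5.5,"gripper":0.3}
  ]
}}

```text
time_s: 2.6
tcp_pos: [0.6131, -0.3488, 0.0149]
tcp_rot: [0.991, 0.131, 0.002, 0.002]
contact_force: [1.1, -0.3, 7.4]
opening: 0.0468
finger_force: 64.9
```

Call:
{"op": "arm_command", "data": {
  "commands": [
    {"dx":0,"dy":0,"yaw":0,"dz":5,"gripper":0.3},
    {"dx":0,"dy":0,"yaw":0,"dz":5,"gripper":0.3},
    {"dx":0,"dy":0,"yaw":0,"dz":5,"gripper":0.3},
    {"dx":-0.3,"dy":7.3,"yaw":-15,"dz":5,"gripper":0.3},
    {"dx":-0.3,"dy":7.3,"yaw":-15,"dz":5,"gripper":0.3},
    {"dx":-0.3,"dy":7.3,"yaw":-15,"dz":5,"gripper":0.3},
    {"dx":-0.3,"dy":7.3,"yaw":-15,"dz":5,"gripper":0.3},
    {"dx":-0.3,"dy":7.3,"yaw":-15,"dz":5,"gripper":0.3},
    {"dx":-0.3,"dy":7.3,"yaw":-15,"dz":5,"gripper":0.3},
    {"dx":-0.3,"dy":7.3,"yaw":-15,"dz":5,"gripper":0.3},
    {"dx":-0.3,"dy":7.3,"yaw":-15,"dz":5,"gripper":0.3},
    {"dx":-0.3,"dy":7.3,"yaw":-15,"dz":5,"gripper":0.3}
  ]
}}

```text
time_s: 3.8
tcp_pos: [0.5992, -0.0563, 0.2117]
tcp_rot: [1.0, 0.0, 0.0, 0.001]
contact_force: [-0.2, -0.4, -0.6]
opening: 0.0467
finger_force: 64.2
```

Call:
{"op": "arm_command", "data": {
  "commands": [
    {"dx":0,"dy":0.25,"yaw":0,"dz":-1.2,"gripper":0.3},
    {"dx":0,"dy":0.25,"yaw":0,"dz":-2.6,"gripper":0.3},
    {"dx":0,"dy":0.25,"yaw":0,"dz":-2.6,"gripper":0.3},
    {"dx":0,"dy":0.25,"yaw":0,"dz":-2.6,"gripper":0.3},
    {"dx":0,"dy":0.25,"yaw":0,"dz":-2.6,"gripper":0.7},
    {"dx":0,"dy":0.25,"yaw":0,"dz":-2.6,"gripper":0.7},
    {"dx":0,"dy":0.25,"yaw":0,"dz":-2.6,"gripper":0.7},
    {"dx":0,"dy":0.25,"yaw":0,"dz":0,"gripper":0.7},
    {"dx":0,"dy":0.25,"yaw":0,"dz":0.5,"gripper":0.7},
    {"dx":0,"dy":0.25,"yaw":0,"dz":0.5,"gripper":0.7},
    {"dx":0,"dy":0.25,"yaw":0,"dz":0.5,"gripper":0.7}
  ]
}}

```text
time_s: 4.9
tcp_pos: [0.602, -0.0459, 0.2378]
tcp_rot: [1.0, 0.001, 0.006, 0.001]
contact_force: [0.8, -0.3, -0.1]
opening: 0.0596
finger_force: 0.0
```

```bash
cat > diff.py <<'E'
import sys
from h import *
grab('top',sys.argv[1]); a=cv2.imread('pics/top0.png').astype(int); b=cv2.imread('pics/'+sys.argv[1]).astype(int)
for n,(u,v) in dict(fl=(444,204),fs=(391,190),pb=(359,275),carton=(278,272),pa=(197,198),timer=(243,190),petri=(316,270),caps=(185,268)).items():
    s=np.s_[v-18:v+18,u-18:u+18]; d=abs(a[s]-b[s]).max(2); print(n,(d>40).sum(),end='; ')
print(r.get_state()['tcp_pos'],r.get_state()['opening'])
E
python3 diff.py t2.png
```

```text
fl 544; fs 354; pb 10; carton 0; pa 0; timer 0; petri 492; caps 0; [ 0.60043615 -0.04561735  0.23471896] 0.059814364439784565
```

Call:
{"op": "arm_command", "data": {
  "commands": [
    {"dx":1.33,"dy":-4.1,"yaw":20,"dz":0,"gripper":1},
    {"dx":1.33,"dy":-4.1,"yaw":20,"dz":0,"gripper":1},
    {"dx":1.33,"dy":-4.1,"yaw":20,"dz":0,"gripper":1},
    {"dx":1.33,"dy":-4.1,"yaw":20,"dz":0,"gripper":1},
    {"dx":1.33,"dy":-4.1,"yaw":20,"dz":0,"gripper":1},
    {"dx":1.33,"dy":-4.1,"yaw":20,"dz":0,"gripper":1}
  ]
}}

```text
time_s: 5.55
tcp_pos: [0.6514, -0.2092, 0.2295]
tcp_rot: [0.985, 0.174, -0.001, -0.001]
contact_force: [1.3, 0.1, -0.4]
opening: 0.0857
finger_force: 0.0
```

```bash
python3 -c "
from h import *
c,s=grab('wrist','w2.png'); print(s['tcp_pos'],proj('w2.png',(.652,-.21,.04)))
g=c['img'].astype(int); m=(g.min(2)>215).astype(np.uint8); m=cv2.morphologyEx(m,cv2.MORPH_CLOSE,np.ones((15,15)))
n,l,st,ce=cv2.connectedComponentsWithStats(m)
for i in range(1,n):
    if st[i,4]>800: print(st[i],ce[i],cv2.minAreaRect(np.argwhere(l==i)[:,::-1].astype(np.float32)),atz('w2.png',*ce[i],.04))
"
```

```text
[ 0.65137822 -0.20917801  0.22945262] [280.9 170.2]
[  65  111   67  108 4739] [ 97.1873813 165.3253851] ((94.59838104248047, 164.84747314453125), (60.754878997802734, 98.18498229980469), 12.26477336883545) [ 0.5971 -0.0458  0.04  ]
[ 254  136   51   67 2553] [277.95221308 162.44810027] ((279.0, 169.0), (66.0, 50.0), 90.0) [ 0.658  -0.2049  0.04  ]
[ 202  298  196   91 3651] [279.57545878 338.51437962] ((298.7984924316406, 359.4792175292969), (181.45855712890625, 81.85857391357422), 19.515872955322266) [ 0.4707 -0.2746  0.04  ]
```

foam_short is where it should be, and foam_long is in the bin.

Call:
{"op": "arm_command", "data": {
  "commands": [
    {"dx":0,"dy":0,"yaw":0,"dz":-4,"gripper":1},
    {"dx":0,"dy":0,"yaw":0,"dz":-4,"gripper":1},
    {"dx":0,"dy":0,"yaw":0,"dz":-4,"gripper":1},
    {"dx":0,"dy":0,"yaw":0,"dz":-5.35,"gripper":1},
    {"dx":0,"dy":0,"yaw":0,"dz":-5.35,"gripper":1},
    {"dx":0,"dy":0,"yaw":0,"dz":-5.35,"gripper":1},
    {"dx":0,"dy":0,"yaw":0,"dz":-5.35,"gripper":0.3},
    {"dx":0,"dy":0,"yaw":0,"dz":-5.35,"gripper":0.3},
    {"dx":0,"dy":0,"yaw":0,"dz":-5.35,"gripper":0.3},
    {"dx":0,"dy":0,"yaw":0,"dz":-5.35,"gripper":0.3},
    {"dx":0,"dy":0,"yaw":0,"dz":-5.35,"gripper":0.3}
  ]
}}

```text
time_s: 6.7
tcp_pos: [0.6545, -0.2103, 0.0207]
tcp_rot: [0.985, 0.174, 0.003, 0.002]
contact_force: [0.5, -0.3, 6.6]
opening: 0.0468
finger_force: 64.6
```

Call:
{"op": "arm_command", "data": {
  "commands": [
    {"dx":0,"dy":0,"yaw":0,"dz":5.35,"gripper":0.3},
    {"dx":0,"dy":0,"yaw":0,"dz":5.35,"gripper":0.3},
    {"dx":0,"dy":0,"yaw":0,"dz":5.35,"gripper":0.3},
    {"dx":0,"dy":0,"yaw":0,"dz":5.35,"gripper":0.3},
    {"dx":-1.3,"dy":5.5,"yaw":-20,"dz":5.35,"gripper":0.3},
    {"dx":-1.3,"dy":5.5,"yaw":-20,"dz":5.35,"gripper":0.3},
    {"dx":-1.3,"dy":5.5,"yaw":-20,"dz":5.35,"gripper":0.3},
    {"dx":-1.3,"dy":5.5,"yaw":-20,"dz":5.35,"gripper":0.3},
    {"dx":-1.3,"dy":5.5,"yaw":-20,"dz":5.35,"gripper":0.3},
    {"dx":-1.3,"dy":5.5,"yaw":-20,"dz":5.35,"gripper":0.3},
    {"dx":-1.3,"dy":5.5,"yaw":-20,"dz":5.35,"gripper":0.3}
  ]
}}

```text
time_s: 7.8
tcp_pos: [0.6004, 0.0108, 0.2326]
tcp_rot: [1.0, 0.001, 0.001, 0.001]
contact_force: [0.6, -0.8, -0.2]
opening: 0.0464
finger_force: 63.8
```

Call:
{"op": "arm_command", "data": {
  "commands": [
    {"dx":0,"dy":0,"yaw":0,"dz":-1.5,"gripper":0.3},
    {"dx":0,"dy":0,"yaw":0,"dz":-2.9,"gripper":0.3},
    {"dx":0,"dy":0,"yaw":0,"dz":-2.9,"gripper":0.3},
    {"dx":0,"dy":0,"yaw":0,"dz":-2.9,"gripper":0.7},
    {"dx":0,"dy":0,"yaw":0,"dz":-2.9,"gripper":0.7},
    {"dx":0,"dy":0,"yaw":0,"dz":-2.9,"gripper":0.7},
    {"dx":0,"dy":0,"yaw":0,"dz":0,"gripper":0.7},
    {"dx":0,"dy":0,"yaw":0,"dz":0,"gripper":0.7},
    {"dx":0,"dy":0,"yaw":0,"dz":0,"gripper":0.7}
  ]
}}

```text
time_s: 8.7
tcp_pos: [0.6039, 0.01, 0.2395]
tcp_rot: [1.0, 0.001, 0.007, 0.001]
contact_force: [1.5, -0.3, 0.4]
opening: 0.06
finger_force: 0.0
```

Call:
{"op": "arm_command", "data": {
  "commands": [
    {"dx":-4.45,"dy":-3.2,"yaw":0,"dz":0,"gripper":1},
    {"dx":-4.45,"dy":-3.2,"yaw":0,"dz":0,"gripper":1},
    {"dx":-4.45,"dy":-3.2,"yaw":0,"dz":0,"gripper":1},
    {"dx":-4.45,"dy":-3.2,"yaw":0,"dz":0,"gripper":1},
    {"dx":-4.45,"dy":-3.2,"yaw":0,"dz":0,"gripper":1},
    {"dx":-4.45,"dy":-3.2,"yaw":0,"dz":0,"gripper":1},
    {"dx":-4.45,"dy":-3.2,"yaw":0,"dz":0,"gripper":1},
    {"dx":-4.45,"dy":-3.2,"yaw":0,"dz":0,"gripper":1}
  ]
}}

```text
time_s: 9.5
tcp_pos: [0.4237, -0.1173, 0.2323]
tcp_rot: [1.0, 0.001, 0.001, 0.0]
contact_force: [-0.1, -0.5, 0.2]
opening: 0.0854
finger_force: 0.0
```

```bash
python3 -c "
from h import *
c,s=grab('wrist','w3.png'); print(s['tcp_pos'],s['opening'],proj('w3.png',(.4216,-.118,.025)))
"
```

```text
[ 0.423729   -0.11729964  0.23225823] 0.08536546207653128 [279.4 169.4]
```

View pics/w3.png

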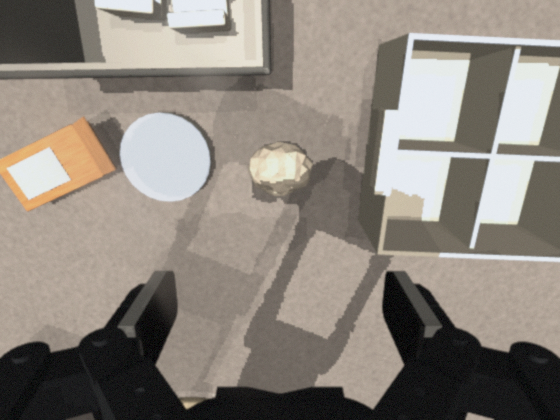

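The paper is at (280,168) as predicted, and both foam pieces are in the bin. The petri dish and carton haven't moved.

Call:
{"op": "arm_command", "data": {
  "commands": [
    {"dx":0,"dy":0,"yaw":0,"dz":-4,"gripper":1},
    {"dx":0,"dy":0,"yaw":0,"dz":-4,"gripper":1},
    {"dx":0,"dy":0,"yaw":0,"dz":-4,"gripper":1},
    {"dx":0,"dy":0,"yaw":0,"dz":-5.4,"gripper":1},
    {"dx":0,"dy":0,"yaw":0,"dz":-5.4,"gripper":1},
    {"dx":0,"dy":0,"yaw":0,"dz":-5.4,"gripper":1},
    {"dx":0,"dy":0,"yaw":0,"dz":-5.4,"gripper":0.3},
    {"dx":0,"dy":0,"yaw":0,"dz":-5.4,"gripper":0.3},
    {"dx":0,"dy":0,"yaw":0,"dz":-5.4,"gripper":0.3},
    {"dx":0,"dy":0,"yaw":0,"dz":-5.4,"gripper":0.3}
  ]
}}

```text
time_s: 10.55
tcp_pos: [0.4241, -0.1177, 0.0174]
tcp_rot: [1.0, 0.001, 0.002, 0.001]
contact_force: [0.1, 2.5, 7.6]
opening: 0.0585
finger_force: 61.7
```

Call:
{"op": "arm_command", "data": {
  "commands": [
    {"dx":0,"dy":0,"yaw":0,"dz":5.4,"gripper":0.3},
    {"dx":0,"dy":0,"yaw":0,"dz":5.4,"gripper":0.3},
    {"dx":0,"dy":0,"yaw":0,"dz":5.4,"gripper":0.3},
    {"dx":0,"dy":0,"yaw":0,"dz":5.4,"gripper":0.3},
    {"dx":0,"dy":0,"yaw":0,"dz":5.4,"gripper":0.3},
    {"dx":4.3,"dy":2.6,"yaw":0,"dz":5.4,"gripper":0.3},
    {"dx":4.3,"dy":2.6,"yaw":0,"dz":5.4,"gripper":0.3},
    {"dx":4.3,"dy":2.6,"yaw":0,"dz":5.4,"gripper":0.3},
    {"dx":4.3,"dy":2.6,"yaw":0,"dz":5.4,"gripper":0.3},
    {"dx":4.3,"dy":2.6,"yaw":0,"dz":5.4,"gripper":0.3},
    {"dx":4.3,"dy":2.6,"yaw":0,"dz":5.4,"gripper":0.3}
  ]
}}

```text
time_s: 11.65
tcp_pos: [0.5948, -0.0127, 0.2317]
tcp_rot: [1.0, 0.002, 0.0, 0.0]
contact_force: [-0.4, 0.1, -0.9]
opening: 0.0582
finger_force: 62.2
```

Call:
{"op": "arm_command", "data": {
  "commands": [
    {"dx":0,"dy":0,"yaw":0,"dz":-1.5,"gripper":0.3},
    {"dx":0,"dy":0,"yaw":0,"dz":-2.9,"gripper":0.3},
    {"dx":0,"dy":0,"yaw":0,"dz":-2.9,"gripper":0.3},
    {"dx":0,"dy":0,"yaw":0,"dz":-2.9,"gripper":1},
    {"dx":0,"dy":0,"yaw":0,"dz":-2.9,"gripper":1},
    {"dx":0,"dy":0,"yaw":0,"dz":-2.9,"gripper":1},
    {"dx":0,"dy":0,"yaw":0,"dz":0,"gripper":1},
    {"dx":0,"dy":0,"yaw":0,"dz":0,"gripper":1},
    {"dx":0,"dy":0,"yaw":0,"dz":0,"gripper":1},
    {"dx":0,"dy":0,"yaw":0,"dz":0,"gripper":1}
  ]
}}

```text
time_s: 12.65
tcp_pos: [0.5969, -0.0139, 0.2373]
tcp_rot: [1.0, 0.001, 0.006, 0.001]
contact_force: [0.2, -0.4, -0.6]
opening: 0.0854
finger_force: 0.0
```

```bash
python3 -c "
from h import *
s=r.get_state();print(s['joint_pos'].round(3) if hasattr(s['joint_pos'],'round') else s['joint_pos'],s['tcp_pos'],s['tcp_rot'],s['opening'])"
```

```text
[-0.14   0.3    1.456 -0.     1.375  1.43 ] [ 0.59685054 -0.0138835   0.23732655] [9.99983104e-01 6.80086127e-04 5.70470713e-03 8.86027701e-04] 0.08540677248303458
```

Call:
{"op": "arm_command", "data": {
  "commands": [
    {"dx":-4.25,"dy":2.9,"yaw":100,"dz":0,"gripper":1},
    {"dx":-4.25,"dy":2.9,"yaw":100,"dz":0,"gripper":1},
    {"dx":-4.25,"dy":2.9,"yaw":100,"dz":0,"gripper":1},
    {"dx":-4.25,"dy":2.9,"yaw":100,"dz":0,"gripper":1},
    {"dx":-4.25,"dy":2.9,"yaw":100,"dz":0,"gripper":1},
    {"dx":-4.25,"dy":2.9,"yaw":100,"dz":0,"gripper":1},
    {"dx":-4.25,"dy":2.9,"yaw":100,"dz":0,"gripper":1},
    {"dx":-4.25,"dy":2.9,"yaw":100,"dz":0,"gripper":1},
    {"dx":-4.25,"dy":2.9,"yaw":100,"dz":0,"gripper":1},
    {"dx":-4.25,"dy":2.9,"yaw":100,"dz":0,"gripper":1},
    {"dx":-4.25,"dy":2.9,"yaw":100,"dz":0,"gripper":1},
    {"dx":-4.25,"dy":2.9,"yaw":100,"dz":0,"gripper":1}
  ]
}}

```text
time_s: 13.85
tcp_pos: [0.4236, 0.1024, 0.2308]
tcp_rot: [0.64, 0.768, -0.0, -0.0]
contact_force: [-0.3, 0.0, -0.5]
opening: 0.0857
finger_force: 0.0
```

Call:
{"op": "arm_command", "data": {
  "commands": [
    {"dx":0,"dy":0,"yaw":14,"dz":0,"gripper":1},
    {"dx":0,"dy":0,"yaw":14,"dz":0,"gripper":1},
    {"dx":0,"dy":0,"yaw":14,"dz":0,"gripper":1}
  ]
}}

```text
time_s: 14.15
tcp_pos: [0.4237, 0.1025, 0.2309]
tcp_rot: [0.544, 0.839, -0.0, -0.0]
contact_force: [-0.2, -0.2, -0.3]
opening: 0.0855
finger_force: 0.0
```

```bash
python3 -c "
from h import *
c,s=grab('wrist','w4.png'); print(s['tcp_pos'],s['tcp_rot'],proj('w4.png',(.424,.1036,.034)))
g=cv2.cvtColor(c['img'],cv2.COLOR_RGB2HSV); m=((g[...,0]>5)&(g[...,0]<22)&(g[...,1]>150)).astype(np.uint8); m=cv2.morphologyEx(m,cv2.MORPH_CLOSE,np.ones((35,35)))
n,l,st,ce=cv2.connectedComponentsWithStats(m)
for i in range(1,n):
    if st[i,4]>800: print(st[i],ce[i],cv2.minAreaRect(np.argwhere(l==i)[:,::-1].astype(np.float32)),atz('w4.png',*ce[i],.034))
"
```

```text
[0.42365954 0.10245283 0.23086311] [ 5.44179137e-01  8.38968966e-01 -2.43176519e-04 -2.84860357e-04] [281.6 169.3]
```

View pics/w4.png

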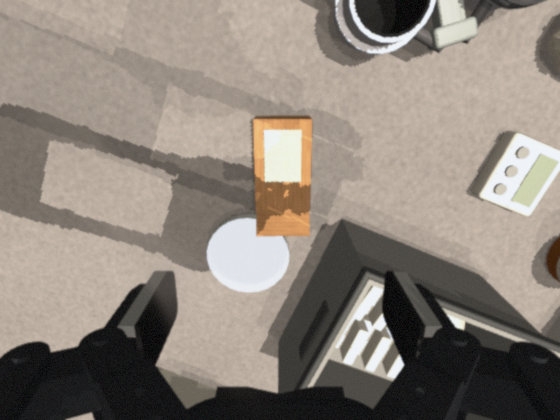

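The carton is square to the fingers at (282,165).

Call:
{"op": "arm_command", "data": {
  "commands": [
    {"dx":0,"dy":0,"yaw":0,"dz":-4,"gripper":1},
    {"dx":0,"dy":0,"yaw":0,"dz":-4,"gripper":1},
    {"dx":0,"dy":0,"yaw":0,"dz":-4,"gripper":1},
    {"dx":0,"dy":0,"yaw":0,"dz":-5.4,"gripper":1},
    {"dx":0,"dy":0,"yaw":0,"dz":-5.4,"gripper":1},
    {"dx":0,"dy":0,"yaw":0,"dz":-5.4,"gripper":1},
    {"dx":0,"dy":0,"yaw":0,"dz":-5.4,"gripper":0.3},
    {"dx":0,"dy":0,"yaw":0,"dz":-5.4,"gripper":0.3},
    {"dx":0,"dy":0,"yaw":0,"dz":-5.4,"gripper":0.3},
    {"dx":0,"dy":0,"yaw":0,"dz":-5.4,"gripper":0.3}
  ]
}}

```text
time_s: 15.2
tcp_pos: [0.426, 0.1027, 0.0171]
tcp_rot: [0.544, 0.839, 0.001, 0.002]
contact_force: [-0.3, 0.7, 7.4]
opening: 0.0534
finger_force: 63.6
```

Call:
{"op": "arm_command", "data": {
  "commands": [
    {"dx":0,"dy":0,"yaw":0,"dz":5.4,"gripper":0.3},
    {"dx":0,"dy":0,"yaw":0,"dz":5.4,"gripper":0.3},
    {"dx":0,"dy":0,"yaw":0,"dz":5.4,"gripper":0.3},
    {"dx":0,"dy":0,"yaw":0,"dz":5.4,"gripper":0.3},
    {"dx":0,"dy":0,"yaw":0,"dz":5.4,"gripper":0.3},
    {"dx":4.4,"dy":-2.9,"yaw":-24,"dz":5.4,"gripper":0.3},
    {"dx":4.4,"dy":-2.9,"yaw":-24,"dz":5.4,"gripper":0.3},
    {"dx":4.4,"dy":-2.9,"yaw":-24,"dz":5.4,"gripper":0.3},
    {"dx":4.4,"dy":-2.9,"yaw":-24,"dz":5.4,"gripper":0.3},
    {"dx":4.4,"dy":-2.9,"yaw":-24,"dz":5.4,"gripper":0.3},
    {"dx":4.4,"dy":-2.9,"yaw":-24,"dz":5.4,"gripper":0.3}
  ]
}}

```text
time_s: 16.3
tcp_pos: [0.6013, -0.0146, 0.2312]
tcp_rot: [0.707, 0.707, 0.0, 0.0]
contact_force: [-1.5, -0.1, -0.4]
opening: 0.0533
finger_force: 63.6
```

```bash
python3 -c "
from h import *
c,s=grab('wrist','w5.png'); print(s['tcp_pos'],s['tcp_rot'],s['opening'])"
```

```text
[ 0.60131259 -0.01458796  0.23120687] [7.07309156e-01 7.06904336e-01 7.87184678e-05 1.06589082e-04] 0.05333955557760206
```

View pics/w5.png

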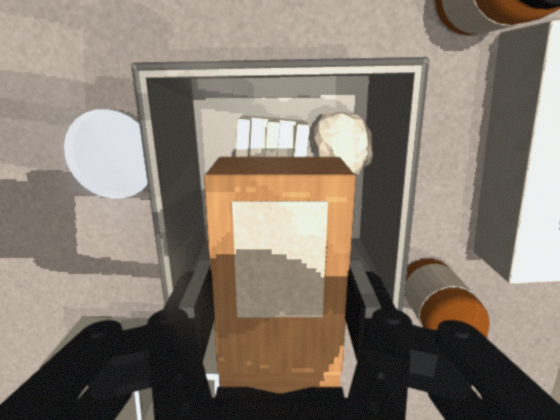

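The bin holds foam_short at (272,135), paper at (342,138) and foam_long behind the carton. The carton goes slightly to the left, away from the paper.

Call:
{"op": "arm_command", "data": {
  "commands": [
    {"dx":-0.4,"dy":0,"yaw":0,"dz":-1.2,"gripper":0.3},
    {"dx":-0.4,"dy":0,"yaw":0,"dz":-2.4,"gripper":0.3},
    {"dx":-0.4,"dy":0,"yaw":0,"dz":-2.9,"gripper":0.3},
    {"dx":-0.4,"dy":0,"yaw":0,"dz":-2.9,"gripper":0.3},
    {"dx":-0.4,"dy":0,"yaw":0,"dz":-2.9,"gripper":0.8},
    {"dx":-0.4,"dy":0,"yaw":0,"dz":-2.9,"gripper":0.8},
    {"dx":-0.4,"dy":0,"yaw":0,"dz":-2.9,"gripper":0.8},
    {"dx":-0.4,"dy":0,"yaw":0,"dz":0,"gripper":0.8},
    {"dx":-0.4,"dy":0,"yaw":0,"dz":0,"gripper":0.8},
    {"dx":-0.4,"dy":0,"yaw":0,"dz":0,"gripper":0.8},
    {"dx":-0.4,"dy":0,"yaw":0,"dz":0,"gripper":0.8}
  ]
}}

```text
time_s: 17.45
tcp_pos: [0.5867, -0.0137, 0.2364]
tcp_rot: [0.707, 0.708, 0.003, 0.004]
contact_force: [0.3, 0.3, -0.7]
opening: 0.0687
finger_force: 0.0
```

```bash
python3 -c "
from h import *
c,s=grab('wrist','w6.png'); print(s['tcp_pos'],s['opening'])"; python3 diff.py t6.png
```

```text
[ 0.58670524 -0.01366421  0.23639014] 0.0686950855261334
fl 525; fs 542; pb 169; carton 399; pa 0; timer 0; petri 354; caps 0; [ 0.58406289 -0.01336982  0.23172695] 0.0680373923650413
```

Call:
{"op": "arm_command", "data": {
  "commands": [
    {"dx":1.15,"dy":8.3,"yaw":30,"dz":0,"gripper":1},
    {"dx":1.15,"dy":8.3,"yaw":30,"dz":0,"gripper":1},
    {"dx":1.15,"dy":8.3,"yaw":30,"dz":0,"gripper":1},
    {"dx":1.15,"dy":8.3,"yaw":30,"dz":0,"gripper":1},
    {"dx":1.15,"dy":8.3,"yaw":30,"dz":0,"gripper":1},
    {"dx":1.15,"dy":8.3,"yaw":30,"dz":0,"gripper":1},
    {"dx":1.15,"dy":8.3,"yaw":30,"dz":0,"gripper":1},
    {"dx":1.15,"dy":8.3,"yaw":30,"dz":0,"gripper":1},
    {"dx":1.15,"dy":8.3,"yaw":30,"dz":0,"gripper":1}
  ]
}}

```text
time_s: 18.45
tcp_pos: [0.6292, 0.3188, 0.2286]
tcp_rot: [0.499, 0.867, -0.002, -0.001]
contact_force: [0.1, -0.6, 0.2]
opening: 0.0851
finger_force: 0.0
```

```bash
python3 -c "
from h import *
c,s=grab('wrist','w7.png'); print(s['tcp_pos'],s['tcp_rot'],proj('w7.png',(.629,.3195,.025)),proj('w7.png',(.517,.3275,.185)))
a=cv2.imread('pics/w6.png');b=cv2.imread('pics/w7.png'); cv2.imwrite('pics/w67.png',cv2.resize(np.hstack([a[:300],b[:300]]),(800,215),interpolation=3))"
```

```text
[0.62919773 0.31877203 0.22861706] [ 0.49865506  0.86679727 -0.002078   -0.00114317] [281.8 167.9] [ 99.3 117.7]
```

View pics/w67.png

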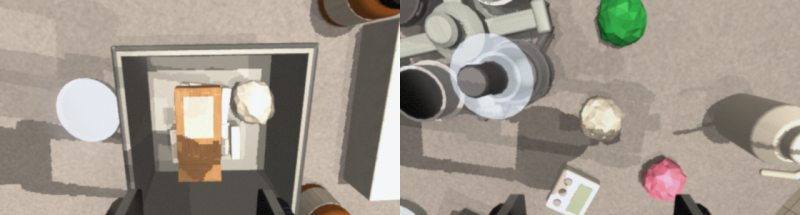

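Left: the carton lies on the foam inside the bin, with the paper beside it. Right: the last paper ball is at (283,164) in the full wrist image, as predicted, and the pink and green balls are clear of the fingers.

Call:
{"op": "arm_command", "data": {
  "commands": [
    {"dx":0,"dy":0,"yaw":0,"dz":-4,"gripper":1},
    {"dx":0,"dy":0,"yaw":0,"dz":-4,"gripper":1},
    {"dx":0,"dy":0,"yaw":0,"dz":-4,"gripper":1},
    {"dx":0,"dy":0,"yaw":0,"dz":-5.4,"gripper":1},
    {"dx":0,"dy":0,"yaw":0,"dz":-5.4,"gripper":1},
    {"dx":0,"dy":0,"yaw":0,"dz":-5.4,"gripper":1},
    {"dx":0,"dy":0,"yaw":0,"dz":-5.4,"gripper":0.3},
    {"dx":0,"dy":0,"yaw":0,"dz":-5.4,"gripper":0.3},
    {"dx":0,"dy":0,"yaw":0,"dz":-5.4,"gripper":0.3},
    {"dx":0,"dy":0,"yaw":0,"dz":-5.4,"gripper":0.3}
  ]
}}

```text
time_s: 19.5
tcp_pos: [0.6322, 0.3187, 0.0186]
tcp_rot: [0.499, 0.866, 0.002, 0.002]
contact_force: [-1.0, -0.9, 7.0]
opening: 0.0565
finger_force: 62.4
```

Call:
{"op": "arm_command", "data": {
  "commands": [
    {"dx":0,"dy":0,"yaw":0,"dz":5.4,"gripper":0.3},
    {"dx":0,"dy":0,"yaw":0,"dz":5.4,"gripper":0.3},
    {"dx":0,"dy":0,"yaw":0,"dz":5.4,"gripper":0.3},
    {"dx":0,"dy":0,"yaw":0,"dz":5.4,"gripper":0.3},
    {"dx":0,"dy":0,"yaw":0,"dz":5.4,"gripper":0.3},
    {"dx":-0.4,"dy":-8.7,"yaw":-30,"dz":5.4,"gripper":0.3},
    {"dx":-0.4,"dy":-8.7,"yaw":-30,"dz":5.4,"gripper":0.3},
    {"dx":-0.4,"dy":-8.7,"yaw":-30,"dz":5.4,"gripper":0.3},
    {"dx":-0.4,"dy":-8.7,"yaw":-30,"dz":5.4,"gripper":0.3},
    {"dx":-0.4,"dy":-8.7,"yaw":-30,"dz":5.4,"gripper":0.3},
    {"dx":-0.4,"dy":-8.7,"yaw":-30,"dz":5.4,"gripper":0.3},
    {"dx":-0.4,"dy":-8.7,"yaw":-30,"dz":5.4,"gripper":0.3}
  ]
}}

```text
time_s: 20.7
tcp_pos: [0.6141, -0.0314, 0.2327]
tcp_rot: [0.707, 0.708, 0.001, 0.001]
contact_force: [0.3, -0.3, 0.0]
opening: 0.0565
finger_force: 61.7
```

Call:
{"op": "arm_command", "data": {
  "commands": [
    {"dx":0.3,"dy":-0.4,"yaw":0,"dz":-1.2,"gripper":0.3},
    {"dx":0.3,"dy":-0.4,"yaw":0,"dz":-2.65,"gripper":0.3},
    {"dx":0.3,"dy":-0.4,"yaw":0,"dz":-2.65,"gripper":0.3},
    {"dx":0.3,"dy":-0.4,"yaw":0,"dz":-2.65,"gripper":0.85},
    {"dx":0.3,"dy":-0.4,"yaw":0,"dz":-2.65,"gripper":0.85},
    {"dx":0.3,"dy":-0.4,"yaw":0,"dz":-2.65,"gripper":0.85},
    {"dx":0.3,"dy":-0.4,"yaw":0,"dz":0.5,"gripper":0.85},
    {"dx":0.3,"dy":-0.4,"yaw":0,"dz":0.5,"gripper":0.85},
    {"dx":0.3,"dy":-0.4,"yaw":0,"dz":0.5,"gripper":0.85},
    {"dx":0.3,"dy":-0.4,"yaw":0,"dz":0.5,"gripper":0.85}
  ]
}}

```text
time_s: 21.7
tcp_pos: [0.6296, -0.0454, 0.2595]
tcp_rot: [0.706, 0.708, 0.004, 0.006]
contact_force: [0.7, -0.5, -0.7]
opening: 0.0724
finger_force: 0.0
```

```bash
python3 -c "
from h import *
c,s=grab('wrist','w8.png'); print(s['tcp_pos'],s['opening'])"
```

```text
[ 0.62955837 -0.04536822  0.25949786] 0.07242216337182715
```

Call:
{"op": "arm_command", "data": {
  "commands": [
    {"dx":-2.7,"dy":9.3,"yaw":0,"dz":0.5,"gripper":0.8},
    {"dx":-2.7,"dy":9.3,"yaw":0,"dz":0.5,"gripper":0.8},
    {"dx":-2.7,"dy":9.3,"yaw":0,"dz":0.5,"gripper":0.8},
    {"dx":-2.7,"dy":9.3,"yaw":0,"dz":0.5,"gripper":0.8},
    {"dx":-2.7,"dy":9.3,"yaw":0,"dz":0.5,"gripper":0.8},
    {"dx":-2.7,"dy":9.3,"yaw":0,"dz":0.5,"gripper":0.8},
    {"dx":-2.7,"dy":9.3,"yaw":0,"dz":0.5,"gripper":0.8},
    {"dx":-2.7,"dy":9.3,"yaw":0,"dz":0.5,"gripper":0.8},
    {"dx":-2.7,"dy":9.3,"yaw":0,"dz":0.5,"gripper":0.8},
    {"dx":-2.7,"dy":9.3,"yaw":0,"dz":0.5,"gripper":0.8}
  ]
}}

```text
time_s: 22.75
tcp_pos: [0.5174, 0.3271, 0.2706]
tcp_rot: [0.706, 0.708, -0.001, 0.0]
contact_force: [-0.1, -0.0, 0.2]
opening: 0.0684
finger_force: 0.0
```

```bash
python3 -c "
from h import *
c,s=grab('wrist','w9.png'); print(s['tcp_pos'],s['tcp_rot'])
for p in [(.517,.3275,.185),(.3675,.3365,.185),(.442,.332,.106),(.4469,.4068,.095)]: print(proj('w9.png',p))
a=cv2.imread('pics/w8.png');b=cv2.imread('pics/w9.png'); cv2.imwrite('pics/w89.png',np.hstack([cv2.resize(a,(240,180)),b]))"
```

```text
[0.51740577 0.32707284 0.27060439] [ 7.05725847e-01  7.08484512e-01 -8.18019799e-04  2.36738692e-04]
[280.3 207.4]
[ 55.2 193.8]
[194.6 172.2]
[197.   82.2]Traceback (most recent call last):
  File "<string>", line 5, in <module>
    a=cv2.imread('pics/w8.png');b=cv2.imread('pics/w9.png'); cv2.imwrite('pics/w89.png',np.hstack([cv2.resize(a,(240,180)),b]))
                                                                                        ~~~~~~~~~^^^^^^^^^^^^^^^^^^^^^^^^^^^^^
    return _nx.concatenate(arrs, 1, dtype=dtype, casting=casting)
           ~~~~~~~~~~~~~~~^^^^^^^^^^^^^^^^^^^^^^^^^^^^^^^^^^^^^^^
ValueError: all the input array dimensions except for the concatenation axis must match exactly, but along dimension 0, the array at index 0 has size 180 and the array at index 1 has size 420
```

```bash
python3 -c "
from h import *
a=cv2.imread('pics/w8.png');b=cv2.imread('pics/w9.png'); cv2.imwrite('pics/w89.png',np.hstack([cv2.resize(a,(240,420)),b]))"
```

```text
(no output)
```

View pics/w89.png

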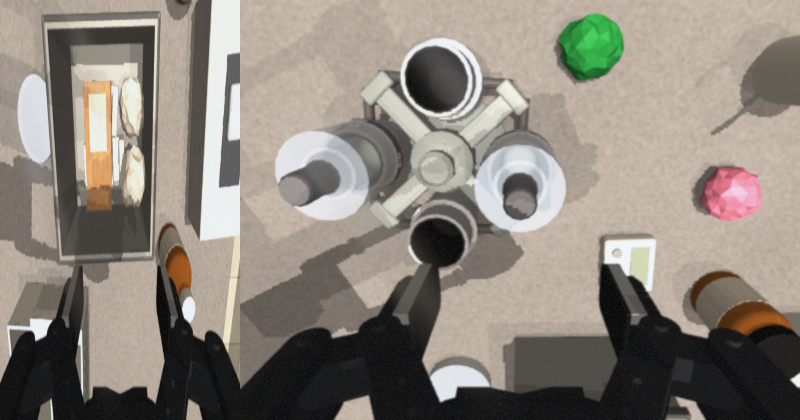

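All five rubbish pieces are in the bin. The near knob's top is at (280,203) in the wrist image and the far one at (53,190), both within 2 mm of prediction. Gripping the near knob.

Call:
{"op": "arm_command", "data": {
  "commands": [
    {"dx":0,"dy":0,"yaw":0,"dz":-1,"gripper":0.8},
    {"dx":0,"dy":0,"yaw":0,"dz":-1.8,"gripper":0.8},
    {"dx":0,"dy":0,"yaw":0,"dz":-2.4,"gripper":0.8},
    {"dx":0,"dy":0,"yaw":0,"dz":-2.85,"gripper":0.8},
    {"dx":0,"dy":0,"yaw":0,"dz":-2.85,"gripper":0.8},
    {"dx":0,"dy":0,"yaw":0,"dz":-2.85,"gripper":0.05},
    {"dx":0,"dy":0,"yaw":0,"dz":-2.85,"gripper":0.05},
    {"dx":0,"dy":0,"yaw":0,"dz":-2.85,"gripper":0.05},
    {"dx":0,"dy":0,"yaw":0,"dz":-2.85,"gripper":0.05},
    {"dx":0,"dy":0,"yaw":0,"dz":-2.85,"gripper":0.05},
    {"dx":0,"dy":0,"yaw":0,"dz":-2.85,"gripper":0.05},
    {"dx":0,"dy":0,"yaw":0,"dz":-2.85,"gripper":0.05}
  ]
}}

```text
time_s: 24.0
tcp_pos: [0.5187, 0.3268, 0.1588]
tcp_rot: [0.707, 0.708, 0.001, 0.0]
contact_force: [-1.5, -0.5, 5.7]
opening: 0.0224
finger_force: 58.7
```

Call:
{"op": "arm_command", "data": {
  "commands": [
    {"dx":0,"dy":0,"yaw":0,"dz":0.1,"gripper":0.05},
    {"dx":0,"dy":0,"yaw":0,"dz":0.2,"gripper":0.05},
    {"dx":0,"dy":0,"yaw":0,"dz":0.3,"gripper":0.05},
    {"dx":0,"dy":0,"yaw":0,"dz":0.4,"gripper":0.05},
    {"dx":0,"dy":0,"yaw":0,"dz":0.6,"gripper":0.05},
    {"dx":0,"dy":0,"yaw":0,"dz":0.9,"gripper":0.05},
    {"dx":0,"dy":0,"yaw":0,"dz":1.3,"gripper":0.05},
    {"dx":0,"dy":0,"yaw":0,"dz":1.7,"gripper":0.05},
    {"dx":0,"dy":0,"yaw":0,"dz":2.1,"gripper":0.05},
    {"dx":0,"dy":0,"yaw":0,"dz":2.6,"gripper":0.05},
    {"dx":0,"dy":0,"yaw":0,"dz":3,"gripper":0.05},
    {"dx":0,"dy":0,"yaw":0,"dz":3,"gripper":0.05}
  ]
}}

```text
time_s: 25.2
tcp_pos: [0.5196, 0.3273, 0.2813]
tcp_rot: [0.707, 0.708, 0.003, 0.001]
contact_force: [-0.3, -0.2, 0.1]
opening: 0.0223
finger_force: 59.9
```

```bash
python3 -c "
from h import *
c,s=grab('wrist','w10.png'); grab('scene','s10.png'); print(s['tcp_pos'],s['opening'],s['contact_force'])
a=cv2.imread('pics/s10.png')[90:240,230:400];b=cv2.imread('pics/w10.png'); cv2.imwrite('pics/w10b.png',np.hstack([cv2.resize(a,(320,282)),cv2.resize(b,(376,282))]))"
```

```text
[0.51959772 0.32727723 0.28125153] 0.022299612707520056 [-0.28465337 -0.15768825  0.09040878]
```

View pics/w10b.png

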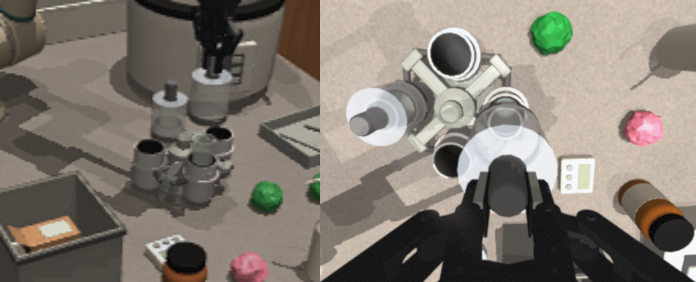

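The cap is off and held upright, and the glass tube stands in the bucket below it. Next I'm measuring the basket.

```bash
cat > b.py <<'E'
from h import *
A=lambda u,v:('top0.png',280+u/4,170+v/4); S=lambda u,v:('scene0.png',100+u/2.85,130+v/2.85)
print('cross',tri(A(615,384),('w1.png',190,325)),tri(A(615,384),('w3.png',493,155)),tri(A(615,384),('w1.png',190,325),('w3.png',493,155),S(163,240)))
print('cornerNL(.5375,-.21)',tri(A(482,237),('w1.png',108,224),('w3.png',411,36)))
print('cornerNR',tri(A(770,245),('w1.png',303,276)))
for p in [(.5375,-.2139,.085),(.5325,-.3937,.085),(.3602,-.2069,.085),(.3524,-.3842,.085)]: print(proj('w1.png',p),proj('w3.png',p),((proj('scene0.png',p)-[100,130])*2.85).round(0))
E
python3 b.py
```

```text
cross [ 0.4444 -0.2995  0.0737] [ 0.4457 -0.2973  0.0752] [ 0.4443 -0.3007  0.0654]
cornerNL(.5375,-.21) [ 0.5367 -0.2144  0.0851]
cornerNR [ 0.5325 -0.3914  0.0884]
[107.3 222.6] [410.   34.4] [254. 249.]
[305.8 275.2] [652.   42.1] [ 83. 289.]
[ 80.8 378.1] [379.2 252.4] [222. 163.]
[249.4 418.1] [575.9 260.4] [ 68. 195.]
```

Call:
{"op": "arm_command", "data": {
  "commands": [
    {"dx":-0.7,"dy":-1,"yaw":-2,"dz":0,"gripper":0.05},
    {"dx":-0.7,"dy":-2.2,"yaw":-2,"dz":0,"gripper":0.05},
    {"dx":-0.7,"dy":-3.4,"yaw":-2,"dz":0,"gripper":0.05},
    {"dx":-0.7,"dy":-4.6,"yaw":-2,"dz":0,"gripper":0.05},
    {"dx":-0.7,"dy":-5.8,"yaw":-2,"dz":0,"gripper":0.05},
    {"dx":-0.7,"dy":-7,"yaw":-2,"dz":0,"gripper":0.05},
    {"dx":-0.7,"dy":-8.2,"yaw":-2,"dz":0,"gripper":0.05},
    {"dx":-0.7,"dy":-9.4,"yaw":-2,"dz":0,"gripper":0.05},
    {"dx":-0.7,"dy":-10.6,"yaw":-2,"dz":0,"gripper":0.05},
    {"dx":-0.7,"dy":-11.8,"yaw":-2,"dz":0,"gripper":0.05},
    {"dx":-0.7,"dy":-12.6,"yaw":-2,"dz":0,"gripper":0.05},
    {"dx":-0.7,"dy":-13,"yaw":-2,"dz":0,"gripper":0.05}
  ]
}}

```text
time_s: 26.5
tcp_pos: [0.4895, -0.196, 0.2761]
tcp_rot: [0.72, 0.694, -0.001, -0.001]
contact_force: [0.1, 0.1, -1.0]
opening: 0.0219
finger_force: 59.8
```

Call:
{"op": "arm_command", "data": {
  "commands": [
    {"dx":0,"dy":-0.8,"yaw":0,"dz":0,"gripper":0.05},
    {"dx":0,"dy":-1.6,"yaw":0,"dz":0,"gripper":0.05},
    {"dx":0,"dy":-1.6,"yaw":0,"dz":0,"gripper":0.05},
    {"dx":0,"dy":-1.6,"yaw":0,"dz":-1,"gripper":0.05},
    {"dx":0,"dy":-1.6,"yaw":0,"dz":-2,"gripper":0.05},
    {"dx":0,"dy":-1.6,"yaw":0,"dz":-2.2,"gripper":0.05},
    {"dx":0,"dy":-1.6,"yaw":0,"dz":-2.2,"gripper":0.05}
  ]
}}

```text
time_s: 27.2
tcp_pos: [0.4895, -0.2557, 0.188]
tcp_rot: [0.719, 0.695, -0.0, -0.002]
contact_force: [0.3, 0.2, 0.1]
opening: 0.0223
finger_force: 59.8
```

```bash
python3 -c "
from h import *
c,s=grab('wrist','w11.png'); grab('scene','s11.png'); grab('top','t11.png'); print(s['tcp_pos'],s['tcp_rot'],s['opening'],s['contact_force'])
a=cv2.imread('pics/s11.png')[150:260,100:240];b=cv2.imread('pics/w11.png');t=cv2.imread('pics/t11.png')[215:315,380:490]; cv2.imwrite('pics/w11b.png',np.hstack([cv2.resize(a,(400,314)),cv2.resize(b,(400,314))]))"
```

```text
[ 0.48951907 -0.25570619  0.18799523] [ 7.18546135e-01  6.95475979e-01 -1.16304910e-04 -2.14501955e-03] 0.022285089883334726 [0.29618717 0.22363635 0.05295133]
```

View pics/w11b.png

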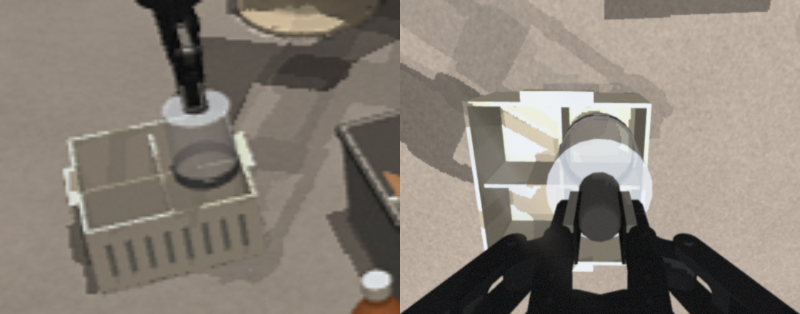

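```bash
python3 -c "
from h import *
f=lambda P:((proj('s11.png',P)-[100,150])*[400/140,314/110]).round(0)
for y in (-.256-.035,-.256+.035): print('foot edge',f((.4895,y,.095)))
for x in (.4895-.035,.4895+.035): print('foot edge x',f((x,-.256,.095)))
for p in [(.4445,-.2995,.085),(.5367,-.2144,.085),(.5325,-.3925,.085),(.3602,-.2069,.085)]: print(f(p))
g=lambda P:(proj('w11.png',P)*[400/560,314/420]+[400,0]).round(0)
for y in (-.291,-.221): print('w foot',g((.4895,y,.095)))
for x in (.4545,.5245): print('w footx',g((x,-.256,.095)))
print(g((.4445,-.2995,.085)),g((.5367,-.2144,.085)),g((.3602,-.2069,.085)))
"
```

```text
foot edge [173. 178.]
foot edge [237. 162.]
foot edge x [198. 152.]
foot edge x [212. 188.]
[158. 164.]
[254. 192.]
[ 84. 232.]
[223. 106.]
w foot [602. 188.]
w foot [600. 116.]
w footx [565. 155.]
w footx [637. 152.]
[560. 192.] [649. 105.] [464. 103.]
```

The seen foot ring matches the projection. It needs about 2 mm in +x and +y to be centred in the cell before lowering.

Call:
{"op": "arm_command", "data": {
  "commands": [
    {"dx":0.06,"dy":0.06,"yaw":0,"dz":0,"gripper":0.05},
    {"dx":0.06,"dy":0.06,"yaw":0,"dz":-0.3,"gripper":0.05},
    {"dx":0.06,"dy":0.06,"yaw":0,"dz":-0.6,"gripper":0.05},
    {"dx":0.06,"dy":0.06,"yaw":0,"dz":-0.9,"gripper":0.05},
    {"dx":0.06,"dy":0.06,"yaw":0,"dz":-1.2,"gripper":0.05},
    {"dx":0.06,"dy":0.06,"yaw":0,"dz":-1.5,"gripper":0.05},
    {"dx":0.06,"dy":0.06,"yaw":0,"dz":-1.8,"gripper":0.05},
    {"dx":0.06,"dy":0.06,"yaw":0,"dz":-2,"gripper":0.05},
    {"dx":0.06,"dy":0.06,"yaw":0,"dz":-2.1,"gripper":0.05},
    {"dx":0.06,"dy":0.06,"yaw":0,"dz":-2.2,"gripper":0.05},
    {"dx":0.06,"dy":0.06,"yaw":0,"dz":-2.2,"gripper":0.05}
  ]
}}

```text
time_s: 28.45
tcp_pos: [0.4926, -0.255, 0.101]
tcp_rot: [0.719, 0.695, 0.0, -0.0]
contact_force: [0.3, 0.1, -0.9]
opening: 0.0218
finger_force: 59.8
```

Call:
{"op": "arm_command", "data": {
  "commands": [
    {"dx":0,"dy":0,"yaw":0,"dz":-0.05,"gripper":0.05},
    {"dx":0,"dy":0,"yaw":0,"dz":-0.1,"gripper":0.05},
    {"dx":0,"dy":0,"yaw":0,"dz":-0.1,"gripper":0.05}
  ]
}}

```text
time_s: 28.75
tcp_pos: [0.4927, -0.255, 0.0973]
tcp_rot: [0.719, 0.695, 0.0, 0.0]
contact_force: [0.5, -0.2, -1.4]
opening: 0.0225
finger_force: 59.8
```

Call:
{"op": "arm_command", "data": {
  "commands": [
    {"dx":0,"dy":0,"yaw":0,"dz":-0.05,"gripper":0.05},
    {"dx":0,"dy":0,"yaw":0,"dz":-0.05,"gripper":0.05}
  ]
}}

```text
time_s: 28.95
tcp_pos: [0.4928, -0.2554, 0.0968]
tcp_rot: [0.719, 0.695, -0.0, 0.001]
contact_force: [-1.9, 1.0, 6.1]
opening: 0.0223
finger_force: 60.8
```

Call:
{"op": "arm_command", "data": {
  "commands": [
    {"dx":0,"dy":0,"yaw":0,"dz":0.05,"gripper":0.05},
    {"dx":0,"dy":0,"yaw":0,"dz":0.05,"gripper":0.6},
    {"dx":0,"dy":0,"yaw":0,"dz":0.05,"gripper":0.6},
    {"dx":0,"dy":0,"yaw":0,"dz":0.05,"gripper":0.6},
    {"dx":0,"dy":0,"yaw":0,"dz":0.4,"gripper":0.6},
    {"dx":0,"dy":0,"yaw":0,"dz":1,"gripper":0.6},
    {"dx":0,"dy":0,"yaw":0,"dz":2,"gripper":0.6},
    {"dx":0,"dy":0,"yaw":0,"dz":3,"gripper":0.6},
    {"dx":0,"dy":0,"yaw":0,"dz":4,"gripper":0.6},
    {"dx":-1,"dy":1,"yaw":2,"dz":4.5,"gripper":0.6},
    {"dx":-2,"dy":2,"yaw":2,"dz":4.5,"gripper":0.6},
    {"dx":-3.1,"dy":3,"yaw":2,"dz":4.5,"gripper":0.6}
  ]
}}

```text
time_s: 30.15
tcp_pos: [0.3867, -0.1515, 0.2756]
tcp_rot: [0.707, 0.707, 0.0, 0.001]
contact_force: [-0.7, 0.3, 0.5]
opening: 0.0511
finger_force: 0.0
```

Call:
{"op": "arm_command", "data": {
  "commands": [
    {"dx":0,"dy":11.8,"yaw":0,"dz":0,"gripper":0.8},
    {"dx":0,"dy":11.8,"yaw":0,"dz":0,"gripper":0.8},
    {"dx":0,"dy":11.8,"yaw":0,"dz":0,"gripper":0.8},
    {"dx":0,"dy":11.8,"yaw":0,"dz":0,"gripper":0.8},
    {"dx":0,"dy":11.8,"yaw":0,"dz":0,"gripper":0.8},
    {"dx":0,"dy":11.8,"yaw":0,"dz":0,"gripper":0.8},
    {"dx":0,"dy":11.8,"yaw":0,"dz":0,"gripper":0.8},
    {"dx":0,"dy":11.8,"yaw":0,"dz":0,"gripper":0.8},
    {"dx":0,"dy":11.8,"yaw":0,"dz":0,"gripper":0.8},
    {"dx":0,"dy":11.8,"yaw":0,"dz":0,"gripper":0.8},
    {"dx":0,"dy":11.8,"yaw":0,"dz":0,"gripper":0.8},
    {"dx":0,"dy":11.8,"yaw":0,"dz":0,"gripper":0.8}
  ]
}}

```text
time_s: 31.35
tcp_pos: [0.387, 0.3194, 0.2746]
tcp_rot: [0.706, 0.708, -0.001, 0.0]
contact_force: [0.3, -1.0, 0.2]
opening: 0.0683
finger_force: 0.0
```

```bash
python3 -c "
from h import *
c,s=grab('wrist','w12.png'); print(s['tcp_pos'],s['tcp_rot'],s['joint_pos'],proj('w12.png',(.3683,.3375,.185)))
g=c['img'];gr=cv2.cvtColor(g,cv2.COLOR_RGB2GRAY)
K=np.array(c['camera_matrix'])
print((gr[150:270:8,230:340:5]).tolist().__str__().replace('], ','],\n'))
"
```

```text
[0.38704358 0.31940902 0.27455519] [ 7.06162396e-01  7.08049393e-01 -8.17300930e-04  2.43593837e-04] [ 5.51836420e-01  1.43010992e-01  1.57377831e+00 -8.63247723e-04
  1.42627973e+00  5.49292752e-01] [252.9 180.3]
[[200, 223, 183, 178, 114, 105, 171, 224, 222, 223, 185, 194, 220, 224, 90, 78, 157, 167, 165, 114, 152, 173],
[230, 184, 70, 62, 67, 71, 71, 68, 154, 181, 225, 191, 221, 226, 129, 86, 159, 167, 139, 124, 180, 205],
[234, 181, 78, 122, 130, 124, 92, 65, 70, 180, 225, 211, 215, 212, 145, 171, 148, 162, 168, 106, 159, 205],
[230, 85, 128, 129, 130, 129, 132, 101, 100, 195, 228, 212, 209, 230, 214, 205, 206, 148, 158, 162, 155, 133],
[220, 101, 130, 129, 127, 130, 129, 109, 228, 223, 209, 228, 235, 235, 204, 198, 196, 150, 151, 144, 146, 158],
[222, 222, 144, 125, 128, 129, 103, 201, 208, 223, 232, 234, 232, 127, 177, 95, 85, 85, 90, 95, 117, 94],
[222, 222, 222, 221, 221, 214, 226, 227, 225, 226, 226, 202, 110, 84, 79, 83, 114, 118, 108, 109, 107, 111],
[119, 154, 215, 221, 222, 219, 225, 226, 224, 149, 141, 91, 83, 80, 91, 121, 85, 89, 87, 117, 212, 220],
[119, 118, 119, 119, 121, 115, 120, 114, 138, 148, 140, 68, 54, 62, 117, 82, 107, 121, 34, 37, 41, 38],
[119, 117, 116, 115, 113, 100, 101, 100, 99, 127, 170, 174, 152, 169, 93, 131, 34, 39, 38, 44, 42, 41],
[114, 119, 106, 96, 94, 96, 95, 99, 118, 183, 186, 182, 185, 184, 109, 144, 24, 22, 18, 12, 15, 9],
[95, 99, 100, 98, 99, 117, 122, 116, 114, 122, 185, 177, 179, 179, 203, 123, 17, 18, 22, 21, 21, 17],
[90, 96, 104, 113, 119, 120, 119, 119, 114, 115, 119, 139, 180, 177, 175, 235, 31, 14, 21, 12, 16, 14],
[118, 122, 118, 118, 114, 121, 114, 121, 117, 119, 145, 186, 182, 182, 179, 173, 228, 136, 24, 21, 17, 15],
[119, 118, 116, 120, 114, 114, 118, 120, 117, 131, 181, 185, 177, 177, 178, 181, 178, 177, 184, 198, 218, 199]]
```

The far knob's top is at (249,178) in the wrist image, so the knob stands at about (0.3665, 0.3385).

Call:
{"op": "arm_command", "data": {
  "commands": [
    {"dx":-0.5,"dy":0.48,"yaw":0,"dz":0,"gripper":0.8},
    {"dx":-0.5,"dy":0.48,"yaw":0,"dz":-0.5,"gripper":0.8},
    {"dx":-0.5,"dy":0.48,"yaw":0,"dz":-1.5,"gripper":0.8},
    {"dx":-0.5,"dy":0.48,"yaw":0,"dz":-2.4,"gripper":0.8},
    {"dx":-0.5,"dy":0.48,"yaw":0,"dz":-2.95,"gripper":0.8},
    {"dx":-0.5,"dy":0.48,"yaw":0,"dz":-2.95,"gripper":0.8},
    {"dx":-0.5,"dy":0.48,"yaw":0,"dz":-2.95,"gripper":0.05},
    {"dx":-0.5,"dy":0.48,"yaw":0,"dz":-2.95,"gripper":0.05},
    {"dx":-0.5,"dy":0.48,"yaw":0,"dz":-2.95,"gripper":0.05},
    {"dx":-0.5,"dy":0.48,"yaw":0,"dz":-2.95,"gripper":0.05},
    {"dx":-0.5,"dy":0.48,"yaw":0,"dz":-2.95,"gripper":0.05},
    {"dx":-0.5,"dy":0.48,"yaw":0,"dz":-2.95,"gripper":0.05}
  ]
}}

```text
time_s: 32.6
tcp_pos: [0.3683, 0.3393, 0.1588]
tcp_rot: [0.707, 0.708, 0.002, 0.001]
contact_force: [0.0, -0.6, 6.7]
opening: 0.0221
finger_force: 58.6
```

Call:
{"op": "arm_command", "data": {
  "commands": [
    {"dx":0,"dy":0,"yaw":0,"dz":0.1,"gripper":0.05},
    {"dx":0,"dy":0,"yaw":0,"dz":0.2,"gripper":0.05},
    {"dx":0,"dy":0,"yaw":0,"dz":0.3,"gripper":0.05},
    {"dx":0,"dy":0,"yaw":0,"dz":0.4,"gripper":0.05},
    {"dx":0,"dy":0,"yaw":0,"dz":0.6,"gripper":0.05},
    {"dx":0,"dy":0,"yaw":0,"dz":0.9,"gripper":0.05},
    {"dx":0,"dy":0,"yaw":0,"dz":1.3,"gripper":0.05},
    {"dx":0,"dy":0,"yaw":0,"dz":1.7,"gripper":0.05},
    {"dx":0,"dy":0,"yaw":0,"dz":2.1,"gripper":0.05},
    {"dx":0,"dy":0,"yaw":0,"dz":2.6,"gripper":0.05},
    {"dx":0,"dy":0,"yaw":0,"dz":3,"gripper":0.05},
    {"dx":0,"dy":0,"yaw":0,"dz":3,"gripper":0.05}
  ]
}}

```text
time_s: 33.8
tcp_pos: [0.3685, 0.3397, 0.2803]
tcp_rot: [0.707, 0.708, 0.003, 0.001]
contact_force: [0.2, -0.4, -0.5]
opening: 0.0223
finger_force: 59.9
```

Call:
{"op": "arm_command", "data": {
  "commands": [
    {"dx":0.2,"dy":-1,"yaw":0,"dz":0,"gripper":0.05},
    {"dx":0.3,"dy":-2.2,"yaw":0,"dz":0,"gripper":0.05},
    {"dx":0.4,"dy":-3.4,"yaw":0,"dz":0,"gripper":0.05},
    {"dx":0.5,"dy":-4.6,"yaw":0,"dz":0,"gripper":0.05},
    {"dx":0.6,"dy":-5.8,"yaw":0,"dz":0,"gripper":0.05},
    {"dx":0.7,"dy":-7,"yaw":-1,"dz":0,"gripper":0.05},
    {"dx":0.8,"dy":-8.2,"yaw":-2,"dz":0,"gripper":0.05},
    {"dx":0.88,"dy":-9.4,"yaw":-2,"dz":0,"gripper":0.05},
    {"dx":0.88,"dy":-10.6,"yaw":-2,"dz":0,"gripper":0.05},
    {"dx":0.88,"dy":-11.8,"yaw":-2,"dz":0,"gripper":0.05},
    {"dx":0.88,"dy":-12.6,"yaw":-2,"dz":0,"gripper":0.05},
    {"dx":0.88,"dy":-12.6,"yaw":-2,"dz":0,"gripper":0.05}
  ]
}}

```text
time_s: 35.0
tcp_pos: [0.4024, -0.169, 0.2764]
tcp_rot: [0.721, 0.693, -0.001, 0.0]
contact_force: [0.0, 0.0, -0.6]
opening: 0.022
finger_force: 59.9
```

Call:
{"op": "arm_command", "data": {
  "commands": [
    {"dx":0,"dy":-1,"yaw":0,"dz":0,"gripper":0.05},
    {"dx":0,"dy":-2.2,"yaw":0,"dz":0,"gripper":0.05},
    {"dx":0,"dy":-3.4,"yaw":0,"dz":0,"gripper":0.05},
    {"dx":0,"dy":-4.3,"yaw":0,"dz":0,"gripper":0.05},
    {"dx":0,"dy":-4.3,"yaw":0,"dz":0,"gripper":0.05},
    {"dx":0,"dy":-4.3,"yaw":0,"dz":-1,"gripper":0.05},
    {"dx":0,"dy":-4.3,"yaw":0,"dz":-2,"gripper":0.05},
    {"dx":0,"dy":-4.3,"yaw":0,"dz":-2.2,"gripper":0.05},
    {"dx":0,"dy":-4.3,"yaw":0,"dz":-2.2,"gripper":0.05}
  ]
}}

```text
time_s: 35.9
tcp_pos: [0.4021, -0.3353, 0.188]
tcp_rot: [0.719, 0.696, 0.0, -0.002]
contact_force: [0.2, -0.2, -0.1]
opening: 0.022
finger_force: 60.0
```

```bash
python3 -c "
from h import *
c,s=grab('wrist','w13.png'); print(s['tcp_pos'],s['tcp_rot'],s['opening'])
x,y=s['tcp_pos'][:2]; z=s['tcp_pos'][2]-.093
im=cv2.imread('pics/w13.png')
pts=np.array([proj('w13.png',(x+.035*np.cos(t),y+.035*np.sin(t),z)) for t in np.linspace(0,6.28,60)])
cv2.polylines(im,[pts.astype(int)],True,(0,0,255),1)
C=np.array([.4473,-.2975]);ex=np.array([.9994,-.035]);ey=np.array([.035,.9994])
P=[proj('w13.png',(*(C+a*ex+b*ey),.085)) for a,b in [(-.002,-.002),(-.086,-.002),(-.086,-.086),(-.002,-.086)]]
cv2.polylines(im,[np.array(P).astype(int)],True,(255,0,0),1)
cv2.imwrite('pics/w13b.png',im)
"
```

```text
[ 0.4021271  -0.33525355  0.18801069] [ 7.18514523e-01  6.95509091e-01  2.99034260e-04 -1.97368339e-03] 0.022030465967837348
```

View pics/w13b.png

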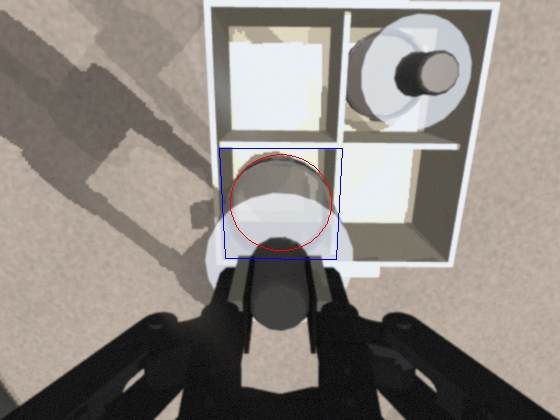

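Cap 1 stands knob up in the far cell at (430,75). The red foot outline of cap 2 sits inside the blue cell outline with 3–8 px to spare, so I'm shifting about 1.5 mm and lowering.

Call:
{"op": "arm_command", "data": {
  "commands": [
    {"dx":-0.04,"dy":-0.03,"yaw":0,"dz":0,"gripper":0.05},
    {"dx":-0.04,"dy":-0.03,"yaw":0,"dz":-0.3,"gripper":0.05},
    {"dx":-0.04,"dy":-0.03,"yaw":0,"dz":-0.6,"gripper":0.05},
    {"dx":-0.04,"dy":-0.03,"yaw":0,"dz":-0.9,"gripper":0.05},
    {"dx":-0.04,"dy":-0.03,"yaw":0,"dz":-1.2,"gripper":0.05},
    {"dx":-0.04,"dy":-0.03,"yaw":0,"dz":-1.5,"gripper":0.05},
    {"dx":-0.04,"dy":-0.03,"yaw":0,"dz":-1.8,"gripper":0.05},
    {"dx":-0.04,"dy":-0.03,"yaw":0,"dz":-2,"gripper":0.05},
    {"dx":-0.04,"dy":-0.03,"yaw":0,"dz":-2.1,"gripper":0.05},
    {"dx":-0.04,"dy":-0.03,"yaw":0,"dz":-2.2,"gripper":0.05},
    {"dx":-0.04,"dy":-0.03,"yaw":0,"dz":-2.25,"gripper":0.05},
    {"dx":-0.04,"dy":-0.03,"yaw":0,"dz":-2.25,"gripper":0.05}
  ]
}}

```text
time_s: 37.15
tcp_pos: [0.4011, -0.3385, 0.0991]
tcp_rot: [0.719, 0.695, 0.0, 0.0]
contact_force: [0.5, -0.7, -0.8]
opening: 0.0223
finger_force: 60.0
```

Call:
{"op": "arm_command", "data": {
  "commands": [
    {"dx":0,"dy":0,"yaw":0,"dz":-0.05,"gripper":0.05},
    {"dx":0,"dy":0,"yaw":0,"dz":-0.05,"gripper":0.05}
  ]
}}

```text
time_s: 37.35
tcp_pos: [0.401, -0.3384, 0.0972]
tcp_rot: [0.719, 0.695, 0.0, 0.0]
contact_force: [0.4, 0.5, -0.3]
opening: 0.0223
finger_force: 60.0
```

Call:
{"op": "arm_command", "data": {
  "commands": [
    {"dx":0,"dy":0,"yaw":0,"dz":-0.04,"gripper":0.05},
    {"dx":0,"dy":0,"yaw":0,"dz":-0.04,"gripper":0.05},
    {"dx":0,"dy":0,"yaw":0,"dz":0,"gripper":0.6},
    {"dx":0,"dy":0,"yaw":0,"dz":0,"gripper":0.6},
    {"dx":0,"dy":0,"yaw":0,"dz":0,"gripper":0.6},
    {"dx":0,"dy":0,"yaw":0,"dz":0.4,"gripper":0.6},
    {"dx":0,"dy":0,"yaw":0,"dz":1,"gripper":0.6},
    {"dx":0,"dy":0,"yaw":0,"dz":2,"gripper":0.6},
    {"dx":0,"dy":0,"yaw":0,"dz":3,"gripper":0.6},
    {"dx":0,"dy":0,"yaw":0,"dz":4.2,"gripper":0.6},
    {"dx":0,"dy":0,"yaw":0,"dz":4.5,"gripper":0.6},
    {"dx":0,"dy":0,"yaw":0,"dz":4.5,"gripper":0.6}
  ]
}}

```text
time_s: 38.55
tcp_pos: [0.4019, -0.3393, 0.2793]
tcp_rot: [0.719, 0.695, -0.0, 0.003]
contact_force: [0.7, 0.5, -0.5]
opening: 0.0512
finger_force: 0.0
```

```bash
python3 -c "
from h import *
c,s=grab('wrist','w14.png'); print(s['tcp_pos'],s['opening'])
print('expected knob top',proj('w14.png',(.401,-.3384,.123)),proj('w14.png',(.4928,-.2554,.123)))
gr=cv2.cvtColor(c['img'],cv2.COLOR_RGB2GRAY); u,v=proj('w14.png',(.401,-.3384,.123)).astype(int)
print(gr[v-30:v+31:6,u-30:u+31:5])
"
```

```text
[ 0.40191409 -0.33929605  0.27930791] 0.0511903379853479
expected knob top [278.7 179. ] [392.5  72.3]
[[179 210 214 213 211 212 212 211 212 212 213 213 175]
 [191 215 214 213 212 213 208 212 214 211 211 209 207]
 [190 211 214 210  84  64  63  68 173 212 213 206 205]
 [219 202 212 148  56  67  74  65  62 210 213 190 214]
 [227 196 202 124 104 134 136 135  68 212 188 228 212]
 [227 226 203 160 131 136 136 135 114 193 230 236 213]
 [224 221 224 209 130 133 134 136 102 228 213 232 211]
 [159 201 203 203 196 115 121 136 201 201 202 199 104]
 [ 99 133 203 201 201 200 203 202 200 200 197  97  99]
 [100  99  99 130 189 200 203 197 174 107  96  99  97]
 [ 97  97 100  98  97  98  96  99  99  99 101  98  96]]
```

Call:
{"op": "arm_command", "data": {
  "commands": [
    {"dx":1,"dy":4,"yaw":2,"dz":0,"gripper":0.8},
    {"dx":1,"dy":4,"yaw":2,"dz":0,"gripper":0.8},
    {"dx":1,"dy":4,"yaw":2,"dz":0,"gripper":0.8},
    {"dx":1,"dy":6,"yaw":2,"dz":0,"gripper":0.8},
    {"dx":1,"dy":8,"yaw":2,"dz":0,"gripper":0.8},
    {"dx":1.5,"dy":10,"yaw":2,"dz":0,"gripper":0.8},
    {"dx":2,"dy":12,"yaw":2,"dz":0,"gripper":0.8},
    {"dx":2.9,"dy":13.5,"yaw":2,"dz":0,"gripper":0.8},
    {"dx":2.9,"dy":13.5,"yaw":2,"dz":0,"gripper":0.8},
    {"dx":2.9,"dy":13.5,"yaw":2,"dz":0,"gripper":0.8},
    {"dx":2.9,"dy":13.5,"yaw":2,"dz":0,"gripper":0.8},
    {"dx":2.9,"dy":13.5,"yaw":2,"dz":0,"gripper":0.8}
  ]
}}

```text
time_s: 39.8
tcp_pos: [0.5168, 0.2066, 0.2734]
tcp_rot: [0.705, 0.71, -0.001, -0.002]
contact_force: [0.7, -0.8, 0.2]
opening: 0.0681
finger_force: 0.0
```

Call:
{"op": "arm_command", "data": {
  "commands": [
    {"dx":0,"dy":1.2,"yaw":0,"dz":0,"gripper":0.8},
    {"dx":0,"dy":2.2,"yaw":0,"dz":0,"gripper":0.8},
    {"dx":0,"dy":3.1,"yaw":0,"dz":0,"gripper":0.8},
    {"dx":0,"dy":3.1,"yaw":0,"dz":0,"gripper":0.8},
    {"dx":0,"dy":3.1,"yaw":0,"dz":0,"gripper":0.8},
    {"dx":0,"dy":3.1,"yaw":0,"dz":0,"gripper":0.8}
  ]
}}

```text
time_s: 40.4
tcp_pos: [0.5165, 0.324, 0.2756]
tcp_rot: [0.707, 0.707, -0.002, -0.0]
contact_force: [0.3, 0.2, 1.1]
opening: 0.0683
finger_force: 0.0
```

```bash
python3 -c "
from h import *
c,s=grab('wrist','w15.png'); print(s['tcp_pos'],s['opening'],s['tcp_rot'])
for P in [(.5165,.3278,.14),(.368,.3385,.14),(.5165,.3278,.095),(.368,.3385,.095)]:
  print(P,'ctr',proj('w15.png',P),[proj('w15.png',np.add(P,d)).tolist() for d in [(.0215,0,0),(-.0215,0,0),(0,.0215,0),(0,-.0215,0)]])
gr=cv2.cvtColor(c['img'],cv2.COLOR_RGB2GRAY)
cc=cv2.HoughCircles(cv2.GaussianBlur(gr,(5,5),0),cv2.HOUGH_GRADIENT,1,8,param1=90,param2=22,minRadius=25,maxRadius=55); print(cc[0][:12] if cc is not None else None)
u,v=proj('w15.png',(.5165,.3278,.14)).astype(int)
print('h',gr[v-4:v+6:4,u-60:u+61:3]); print('v',gr[v-60:v+61:3,u-4:u+6:4].T)
"
```

```text
[0.51651    0.32397826 0.27564909] 0.06829844235986268 [ 7.06965926e-01  7.07245732e-01 -1.62739133e-03 -7.86439941e-05]
(0.5165, 0.3278, 0.14) ctr [281.  182.4] [[307.9, 182.5], [254.2, 182.4], [281.0, 155.9], [281.0, 207.8]]
(0.368, 0.3385, 0.14) ctr [ 93.6 169.3] [[120.7, 169.3], [66.5, 169.3], [89.0, 142.2], [97.9, 195.2]]
(0.5165, 0.3278, 0.095) ctr [281.  169.3] [[304.4, 169.3], [257.6, 169.3], [281.0, 146.0], [280.9, 191.7]]
(0.368, 0.3385, 0.095) ctr [117.9 157.8] [[141.5, 157.8], [94.3, 157.8], [114.4, 134.0], [121.2, 180.6]]
[[201.5  76.5  41.1]
 [193.5  77.5  35.5]
 [203.5 228.5  33.5]
 [125.5 154.5  38.9]
 [280.5 159.5  34.6]
 [280.5 172.5  33.3]
 [117.5 155.5  30.2]
 [201.5 155.5  28.8]
 [267.5 169.5  43.4]
 [208.5 210.5  52.2]
 [110.5 165.5  41.1]
 [212.5  68.5  49.9]]
h [[186 181 188 226 206 207 217 114  81  89 194 204 153  71  67  70  73  72
   77  75  73  75  71  67  65  66  59  58 155 222 228 162 162 160 154 164
  164 162 166 164 168]
 [182 218 223 226 229 220 180 177 102  74 102 229 165  68  71  70  73  71
   73  74  71  71  69  71  66  64  58  63 198 236 164 166 166 172 163 161
  164 166 166 168 166]
 [ 86 122 146 148 152 149 149 149 149 115  73 112 210 106  71  71  72  71
   72  71  75  76  71  69  65  61  66 122 242 144 171 172 165 163 159 164
  165 173 172 171 166]]
v [[ 81 152 230 180 122 226  78 143 162 168 172 209 202 155 154 138 116  82
   79  73  76  74  76  73  87 129  99 177 122 123 145 146 142 185 184 186
  188 190 184 186 180]
 [ 98 159 235 159 138 226  74 147 164 169 169 212 193 156 152 141 119  82
   74  75  71  73  72  72  78 128  97 167 126  73 113 103 186 190 187 190
  192 186 186 187 184]
 [109 143 238 171 125 232  82 140 161 166 171 206 205 155 151 134 109  79
   73  67  68  72  69  70  81 127 110 183 139 131 167 185 181 186 189 188
  185 184 178 179 184]]
```

Call:
{"op": "arm_command", "data": {
  "commands": [
    {"dx":0,"dy":0.09,"yaw":0,"dz":-1.2,"gripper":0.8},
    {"dx":0,"dy":0.09,"yaw":0,"dz":-2.2,"gripper":0.8},
    {"dx":0,"dy":0.09,"yaw":0,"dz":-3,"gripper":0.8},
    {"dx":0,"dy":0.09,"yaw":0,"dz":-3.6,"gripper":0.8},
    {"dx":0,"dy":0.09,"yaw":0,"dz":-4,"gripper":0.8},
    {"dx":0,"dy":0.09,"yaw":0,"dz":-4.2,"gripper":0.8},
    {"dx":0,"dy":0.09,"yaw":0,"dz":-4.2,"gripper":0.8},
    {"dx":0,"dy":0.09,"yaw":0,"dz":-4.2,"gripper":0.8}
  ]
}}

```text
time_s: 41.25
tcp_pos: [0.5177, 0.3289, 0.1099]
tcp_rot: [0.707, 0.707, 0.001, 0.0]
contact_force: [0.0, -0.3, 0.3]
opening: 0.0684
finger_force: 0.0
```

Call:
{"op": "arm_command", "data": {
  "commands": [
    {"dx":0,"dy":0,"yaw":0,"dz":0,"gripper":0.6},
    {"dx":0,"dy":0,"yaw":0,"dz":0,"gripper":0.5},
    {"dx":0,"dy":0,"yaw":0,"dz":0,"gripper":0.3},
    {"dx":0,"dy":0,"yaw":0,"dz":0,"gripper":0.3},
    {"dx":0,"dy":0,"yaw":0,"dz":0,"gripper":0.3},
    {"dx":0,"dy":0,"yaw":0,"dz":0,"gripper":0.3},
    {"dx":0,"dy":0,"yaw":0,"dz":0,"gripper":0.3}
  ]
}}

```text
time_s: 41.95
tcp_pos: [0.5176, 0.3296, 0.1103]
tcp_rot: [0.707, 0.708, 0.001, 0.0]
contact_force: [-0.5, -0.9, 5.0]
opening: 0.0396
finger_force: 59.8
```

Call:
{"op": "arm_command", "data": {
  "commands": [
    {"dx":0,"dy":0,"yaw":0,"dz":0.3,"gripper":0.3},
    {"dx":0,"dy":0,"yaw":0,"dz":0.8,"gripper":0.3},
    {"dx":0,"dy":0,"yaw":0,"dz":1.6,"gripper":0.3},
    {"dx":0,"dy":0,"yaw":0,"dz":2.5,"gripper":0.3},
    {"dx":0,"dy":0,"yaw":0,"dz":3.4,"gripper":0.3},
    {"dx":0,"dy":0,"yaw":0,"dz":4,"gripper":0.3},
    {"dx":0,"dy":0,"yaw":0,"dz":4.2,"gripper":0.3},
    {"dx":0,"dy":-0.6,"yaw":0,"dz":4.2,"gripper":0.3},
    {"dx":0,"dy":-1.5,"yaw":0,"dz":4.2,"gripper":0.3},
    {"dx":0,"dy":-2.5,"yaw":0,"dz":4.2,"gripper":0.3},
    {"dx":0,"dy":-3.5,"yaw":0,"dz":4.2,"gripper":0.3},
    {"dx":0,"dy":-4.5,"yaw":0,"dz":4.2,"gripper":0.3}
  ]
}}

```text
time_s: 43.15
tcp_pos: [0.516, 0.1477, 0.2757]
tcp_rot: [0.706, 0.708, -0.001, -0.001]
contact_force: [-0.2, -0.3, -1.0]
opening: 0.0398
finger_force: 60.5
```

```bash
python3 -c "
from h import *
s=r.get_state(); print(s['tcp_pos'],s['opening'],s['contact_force'])"
```

```text
[0.5159663  0.14774456 0.27573496] 0.039764672729691974 [-0.23854757 -0.27292449 -0.97629112]
```

Call:
{"op": "arm_command", "data": {
  "commands": [
    {"dx":-0.1,"dy":-1,"yaw":0,"dz":0,"gripper":0.3},
    {"dx":-0.2,"dy":-2,"yaw":0,"dz":0,"gripper":0.3},
    {"dx":-0.3,"dy":-3,"yaw":0,"dz":0,"gripper":0.3},
    {"dx":-0.4,"dy":-4,"yaw":0,"dz":0,"gripper":0.3},
    {"dx":-0.5,"dy":-5,"yaw":0,"dz":0,"gripper":0.3},
    {"dx":-0.6,"dy":-6,"yaw":-1,"dz":0,"gripper":0.3},
    {"dx":-0.67,"dy":-7,"yaw":-2,"dz":0,"gripper":0.3},
    {"dx":-0.67,"dy":-8,"yaw":-2,"dz":0,"gripper":0.3},
    {"dx":-0.67,"dy":-9,"yaw":-2,"dz":0,"gripper":0.3},
    {"dx":-0.67,"dy":-10,"yaw":-2,"dz":0,"gripper":0.3},
    {"dx":-0.67,"dy":-10.6,"yaw":-2,"dz":0,"gripper":0.3},
    {"dx":-0.67,"dy":-10.8,"yaw":-2,"dz":0,"gripper":0.3}
  ]
}}

```text
time_s: 44.35
tcp_pos: [0.4895, -0.2851, 0.2754]
tcp_rot: [0.72, 0.694, -0.001, -0.001]
contact_force: [-0.1, 1.2, -1.1]
opening: 0.0396
finger_force: 60.5
```

Call:
{"op": "arm_command", "data": {
  "commands": [
    {"dx":0,"dy":-1,"yaw":0,"dz":0,"gripper":0.3},
    {"dx":0,"dy":-1.75,"yaw":0,"dz":0,"gripper":0.3},
    {"dx":0,"dy":-1.75,"yaw":0,"dz":0,"gripper":0.3},
    {"dx":0,"dy":-1.75,"yaw":0,"dz":-0.6,"gripper":0.3},
    {"dx":0,"dy":-1.75,"yaw":0,"dz":-1.4,"gripper":0.3},
    {"dx":0,"dy":-1.75,"yaw":0,"dz":-2.2,"gripper":0.3},
    {"dx":0,"dy":-1.75,"yaw":0,"dz":-2.8,"gripper":0.3},
    {"dx":0,"dy":-1.75,"yaw":0,"dz":-3.4,"gripper":0.3},
    {"dx":0,"dy":-1.75,"yaw":0,"dz":-3.9,"gripper":0.3},
    {"dx":0,"dy":-1.75,"yaw":0,"dz":-4.2,"gripper":0.3},
    {"dx":0,"dy":-1.75,"yaw":0,"dz":-4.35,"gripper":0.3},
    {"dx":0,"dy":-1.75,"yaw":0,"dz":-4.35,"gripper":0.3}
  ]
}}

```text
time_s: 45.55
tcp_pos: [0.4901, -0.3519, 0.1026]
tcp_rot: [0.719, 0.695, 0.0, -0.001]
contact_force: [-0.1, 0.8, -1.2]
opening: 0.0398
finger_force: 60.5
```

Call:
{"op": "arm_command", "data": {
  "commands": [
    {"dx":0,"dy":0,"yaw":0,"dz":-0.1,"gripper":0.3},
    {"dx":0,"dy":-0.1,"yaw":0,"dz":-0.15,"gripper":0.3},
    {"dx":0,"dy":-0.2,"yaw":0,"dz":-0.15,"gripper":0.3},
    {"dx":0,"dy":-0.2,"yaw":0,"dz":-0.15,"gripper":0.3}
  ]
}}

```text
time_s: 45.95
tcp_pos: [0.4905, -0.3619, 0.0975]
tcp_rot: [0.719, 0.695, -0.0, 0.001]
contact_force: [0.3, -0.1, -1.3]
opening: 0.0394
finger_force: 60.5
```

Call:
{"op": "arm_command", "data": {
  "commands": [
    {"dx":0,"dy":-0.06,"yaw":0,"dz":-0.06,"gripper":0.3},
    {"dx":0,"dy":-0.12,"yaw":0,"dz":-0.06,"gripper":0.3},
    {"dx":0,"dy":-0.12,"yaw":0,"dz":-0.06,"gripper":0.3}
  ]
}}

```text
time_s: 46.25
tcp_pos: [0.4901, -0.3659, 0.0946]
tcp_rot: [0.719, 0.695, 0.0, -0.0]
contact_force: [-0.5, 0.3, -0.6]
opening: 0.0398
finger_force: 60.5
```

Call:
{"op": "arm_command", "data": {
  "commands": [
    {"dx":0,"dy":-0.06,"yaw":0,"dz":0,"gripper":0.3},
    {"dx":0,"dy":-0.1,"yaw":0,"dz":0,"gripper":0.3},
    {"dx":0,"dy":-0.1,"yaw":0,"dz":0,"gripper":0.3}
  ]
}}

```text
time_s: 46.55
tcp_pos: [0.4901, -0.3665, 0.0946]
tcp_rot: [0.719, 0.695, 0.002, -0.002]
contact_force: [0.6, 7.4, 2.7]
opening: 0.0398
finger_force: 60.5
```

Call:
{"op": "arm_command", "data": {
  "commands": [
    {"dx":0,"dy":-0.06,"yaw":0,"dz":0,"gripper":0.3},
    {"dx":0,"dy":-0.1,"yaw":0,"dz":0,"gripper":0.3},
    {"dx":0,"dy":-0.1,"yaw":0,"dz":0,"gripper":0.3}
  ]
}}

```text
time_s: 46.85
tcp_pos: [0.4901, -0.367, 0.0948]
tcp_rot: [0.719, 0.695, 0.004, -0.005]
contact_force: [1.5, 13.3, 6.3]
opening: 0.0393
finger_force: 60.9
```

Call:
{"op": "arm_command", "data": {
  "commands": [
    {"dx":0,"dy":0.2,"yaw":0,"dz":0.05,"gripper":0.3},
    {"dx":0,"dy":0.5,"yaw":0,"dz":0.05,"gripper":0.3},
    {"dx":0,"dy":0.7,"yaw":0,"dz":0,"gripper":0.3},
    {"dx":0,"dy":0.7,"yaw":0,"dz":-0.03,"gripper":0.3},
    {"dx":0,"dy":0.7,"yaw":0,"dz":-0.05,"gripper":0.3},
    {"dx":0,"dy":0.7,"yaw":0,"dz":-0.05,"gripper":0.3}
  ]
}}

```text
time_s: 47.45
tcp_pos: [0.4902, -0.346, 0.0925]
tcp_rot: [0.719, 0.695, -0.0, 0.0]
contact_force: [0.3, 0.7, -1.3]
opening: 0.0394
finger_force: 60.7
```

Call:
{"op": "arm_command", "data": {
  "commands": [
    {"dx":0,"dy":0,"yaw":0,"dz":-0.03,"gripper":0.3},
    {"dx":0,"dy":0,"yaw":0,"dz":-0.05,"gripper":0.3}
  ]
}}

```text
time_s: 47.65
tcp_pos: [0.4904, -0.3465, 0.0922]
tcp_rot: [0.719, 0.695, -0.0, 0.001]
contact_force: [-1.9, 2.3, 11.4]
opening: 0.0395
finger_force: 61.8
```

Call:
{"op": "arm_command", "data": {
  "commands": [
    {"dx":0,"dy":0,"yaw":0,"dz":0.04,"gripper":0.3},
    {"dx":0,"dy":0,"yaw":0,"dz":0.04,"gripper":0.47},
    {"dx":0,"dy":0,"yaw":0,"dz":0.04,"gripper":0.49},
    {"dx":0,"dy":0,"yaw":0,"dz":0.04,"gripper":0.51},
    {"dx":0,"dy":0,"yaw":0,"dz":0.04,"gripper":0.53},
    {"dx":0,"dy":0,"yaw":0,"dz":0.04,"gripper":0.56},
    {"dx":0,"dy":0,"yaw":0,"dz":0.04,"gripper":0.59},
    {"dx":0,"dy":0,"yaw":0,"dz":0.04,"gripper":0.62},
    {"dx":0,"dy":0,"yaw":0,"dz":0.04,"gripper":0.66},
    {"dx":0,"dy":0,"yaw":0,"dz":0.04,"gripper":0.7},
    {"dx":0,"dy":0,"yaw":0,"dz":0.04,"gripper":0.75},
    {"dx":0,"dy":0,"yaw":0,"dz":0.04,"gripper":0.8}
  ]
}}

```text
time_s: 48.85
tcp_pos: [0.4902, -0.3456, 0.0923]
tcp_rot: [0.719, 0.695, 0.0, 0.0]
contact_force: [0.2, -0.1, 0.4]
opening: 0.0679
finger_force: 0.0
```

Call:
{"op": "arm_command", "data": {
  "commands": [
    {"dx":0,"dy":0,"yaw":0,"dz":0,"gripper":0.85},
    {"dx":0,"dy":0,"yaw":0,"dz":0,"gripper":0.9},
    {"dx":0,"dy":0,"yaw":0,"dz":0,"gripper":0.9},
    {"dx":0,"dy":0,"yaw":0,"dz":0.3,"gripper":0.9},
    {"dx":0,"dy":0,"yaw":0,"dz":0.8,"gripper":0.9},
    {"dx":0,"dy":0,"yaw":0,"dz":1.5,"gripper":0.9},
    {"dx":0,"dy":0,"yaw":0,"dz":2.3,"gripper":0.9},
    {"dx":0,"dy":0,"yaw":0,"dz":3.2,"gripper":0.9},
    {"dx":0,"dy":0,"yaw":0,"dz":4.2,"gripper":0.9},
    {"dx":0,"dy":0,"yaw":0,"dz":4.6,"gripper":0.9},
    {"dx":0,"dy":0,"yaw":0,"dz":4.6,"gripper":0.9}
  ]
}}

```text
time_s: 49.95
tcp_pos: [0.4914, -0.3466, 0.2806]
tcp_rot: [0.719, 0.695, 0.0, 0.004]
contact_force: [0.9, 0.4, -0.4]
opening: 0.0771
finger_force: 0.0
```

```bash
python3 -c "
from h import *
c,s=grab('wrist','w16.png'); print(s['tcp_pos'],s['opening'],s['contact_force'])
g=cv2.cvtColor(c['img'],cv2.COLOR_RGB2GRAY); u,v=proj('w16.png',(.490,-.346,.122)).astype(int); print(u,v,proj('w16.png',(.5115,-.346,.122)))
m=g[90:300:5,190:380:4]
for row in m: print(''.join(' .:-=+*#%@'[int(x)*10//256] for x in row))
"
```

```text
[ 0.49143017 -0.34661894  0.28062209] 0.07710640440277229 [ 0.92043187  0.35631251 -0.41524158]
277 178 [302.6 177.5]
%%%%%%%%%%*=%#%%#%##%%######%%+--#%***+*********
%%%%%%%%%%*=###%%##########%%%+--%#++***********
%%%%%%%%%%*=#%**#%%#####%%%%%%=-:%*+++++*******+
%%%%%%%%%%#=*%%#***###%#*%%%%%+--%*++++****++***
*########%#=*##%%#+++++%%%%%%#=--%*+++++********
=====++==*%=++=================--%+++++++*******
######%%%%%%%%%%%%%%%%%%%%%%%%%%=%++++++++***+**
======-%%%%-+%%%%%%%%%%%%%%%%*=--%++++++++******
+======-*%%-*%%%%%%%%%%%%%%%%*=--%+++++++++*****
###+====-#%-+%%%%%%%%%%%%%%%%*=:-%+++++++++*****
#####====-%-+%%%%%%%====*%%%%+=:-%+++++++++*****
######====%-=%%%%%+=+**+++%%%+=--%++++++++*****+
######*==-%-=%%%%#=+*****+#%%+=-=%+++++++*******
=######==-%-=%%%%==*#%%#*++%%+=:=%+++++++*******
.-#####*=-%--%%%+=*#######+%%*=:+%+++++++*+*+***
..######-+%--%%%+*=+*****+*%%*=:+%++***********+
..######-*%--%%%#===+++++++%%*=-*#++*****+*****+
.*#####+**%--#%##======+*++%%*-:*#*******++*+***
######%#**#--+**#======++++%%==-##*******+*++***
#####%*+++#--==+#+========-#*=--%#***+*****+****
##
[... 373 characters left out ...]
********+*******
+==---==-=---==--=-==****+**+***********+*******
======-===--======--+*****+*+**********+********
============-===-==*******+*******+**********+**
==-========-=----=*****+*******++***************
======--===-=-===**************+****************
*======-====--=************++*++******+*********
**===-=====---+************+**********+*********
***===--=====***********************************
*****====--==**************+******************  
*********+==**********************************  
**********************************************  
***+*****************************************+  
******************************+**************=  
++****************+**************************-
```

The tube stands upright in its cell: its mouth is at (274,182) against an expected (277,178). On to the second tube.

Call:
{"op": "arm_command", "data": {
  "commands": [
    {"dx":-1,"dy":1,"yaw":2,"dz":0,"gripper":0.8},
    {"dx":-2,"dy":2,"yaw":2,"dz":0,"gripper":0.8},
    {"dx":-3.05,"dy":3,"yaw":2,"dz":0,"gripper":0.8},
    {"dx":-3.05,"dy":4.2,"yaw":2,"dz":0,"gripper":0.8},
    {"dx":-3.05,"dy":5.4,"yaw":2,"dz":0,"gripper":0.8},
    {"dx":-3.05,"dy":6.6,"yaw":2,"dz":0,"gripper":0.8},
    {"dx":-3.05,"dy":7.8,"yaw":2,"dz":0,"gripper":0.8},
    {"dx":-3.05,"dy":9,"yaw":2,"dz":0,"gripper":0.8},
    {"dx":-3.05,"dy":10.2,"yaw":2,"dz":0,"gripper":0.8},
    {"dx":-3.05,"dy":11,"yaw":2,"dz":0,"gripper":0.8},
    {"dx":-3.05,"dy":11,"yaw":2,"dz":0,"gripper":0.8},
    {"dx":-3.05,"dy":11,"yaw":2,"dz":0,"gripper":0.8}
  ]
}}

```text
time_s: 51.2
tcp_pos: [0.3671, 0.0948, 0.2749]
tcp_rot: [0.706, 0.709, -0.001, -0.001]
contact_force: [0.2, -0.7, -0.3]
opening: 0.0681
finger_force: 0.0
```

Call:
{"op": "arm_command", "data": {
  "commands": [
    {"dx":0,"dy":1,"yaw":0,"dz":0,"gripper":0.8},
    {"dx":0,"dy":2,"yaw":0,"dz":0,"gripper":0.8},
    {"dx":0,"dy":3,"yaw":0,"dz":0,"gripper":0.8},
    {"dx":0,"dy":4,"yaw":0,"dz":0,"gripper":0.8},
    {"dx":0,"dy":5,"yaw":0,"dz":0,"gripper":0.8},
    {"dx":0,"dy":5.8,"yaw":0,"dz":0,"gripper":0.8},
    {"dx":0,"dy":6.1,"yaw":0,"dz":0,"gripper":0.8},
    {"dx":0,"dy":6.1,"yaw":0,"dz":0,"gripper":0.8},
    {"dx":0,"dy":6.1,"yaw":0,"dz":0,"gripper":0.8}
  ]
}}

```text
time_s: 52.1
tcp_pos: [0.3685, 0.3365, 0.2757]
tcp_rot: [0.707, 0.707, -0.001, 0.0]
contact_force: [1.0, -0.1, -0.0]
opening: 0.0685
finger_force: 0.0
```

```bash
python3 -c "
from h import *
c,s=grab('wrist','w17.png'); print(s['tcp_pos'],s['opening'],s['tcp_rot'])
g=cv2.cvtColor(c['img'],cv2.COLOR_RGB2GRAY); P=(.3675,.3385,.14); print(proj('w17.png',P),[proj('w17.png',np.add(P,d)).tolist() for d in [(.0215,0,0),(-.0215,0,0),(0,.0215,0),(0,-.0215,0)]])
u,v=proj('w17.png',P).astype(int);print(u,v)
for row in g[v-50:v+50:4,u-66:u+66:3]: print(''.join(' .:-=+*#%@'[int(x)*10//256] for x in row))
"
```

```text
[0.36848125 0.33647088 0.27568491] 0.0684717756202852 [ 7.07154035e-01  7.07058474e-01 -1.12161376e-03  4.77833896e-04]
[279.5 184.6] [[306.4, 184.6], [252.7, 184.6], [279.5, 158.1], [279.6, 209.8]]
279 184
#########*****+*%%%%%#**%@@@%*+=-*%%%%%%%%##
#######*##****#%%#===+++===%@@%*--+%%%%%%%%+
#######*****+%%%=*%%%*#%%@@*=%@%*--=%%%%%#*=
#######*****%@**%#--=+++=-+%@*%@%*--=#%%*-+#
#####*******@#%%:-+******+=--@%%@#*=--*+-**#
###********%%%#.:=********+=::%@@@*=--:-*#*#
#**********%%%:.-+**#####*+=:.-@@@+--:-*****
********#**#%-..-+%%%%#%%%#+-..*@@=--:+*****
*****######*%. :+*++****+++++: -@@=--:******
****#######%%.:*=:-=+++++=-:++ :@#----****+=
**#########%%.++:::--===--:::++:@%=---****=-
###***====++%-*:::::--:::::::-*+@=--:-****=-
+==+===+=+==%#+::::::-:-::::::*%#---*#+****-
====++++===+=##:::-:::::::::::%%--=#%%++****
=+==++=+=++=++%=::-::::::::::*@--*%%%%%*+***
==++=++++====+#%+--::::::::=*#+++==*%%%%#***
+=========+==++%#++=----==+=**=+===*%##=====
=====+===++++=++#%+=======+#*=====++#+------
============+++=+*#%*****#*+==++====------=+
=======++=======+===-=**=+*+======-----*%%%%
+=+====++==+===+++===+**++*+++===----+%%*+==
====+=====+==+=+===-=++**++###+=----#%*--===
=============+=======++++####+===--*%=----=+
======+====+===-==-=***=##%%#=-:-:%@=---=%@*
+=============---=--*###*####+=+==@%--=%%-..
```

Tube 2's lip spans columns 252–306, exactly as predicted. Gripping it.

Call:
{"op": "arm_command", "data": {
  "commands": [
    {"dx":-0.02,"dy":0.05,"yaw":0,"dz":-1.2,"gripper":0.8},
    {"dx":-0.02,"dy":0.05,"yaw":0,"dz":-2.2,"gripper":0.8},
    {"dx":-0.02,"dy":0.05,"yaw":0,"dz":-3,"gripper":0.8},
    {"dx":-0.02,"dy":0.05,"yaw":0,"dz":-3.6,"gripper":0.8},
    {"dx":-0.02,"dy":0.05,"yaw":0,"dz":-4,"gripper":0.8},
    {"dx":-0.02,"dy":0.05,"yaw":0,"dz":-4.2,"gripper":0.8},
    {"dx":-0.02,"dy":0.05,"yaw":0,"dz":-4.2,"gripper":0.8},
    {"dx":-0.02,"dy":0.05,"yaw":0,"dz":-4.2,"gripper":0.8}
  ]
}}

```text
time_s: 52.95
tcp_pos: [0.3681, 0.3402, 0.1091]
tcp_rot: [0.707, 0.707, 0.001, 0.0]
contact_force: [-0.6, 0.2, 0.1]
opening: 0.0684
finger_force: 0.0
```

Call:
{"op": "arm_command", "data": {
  "commands": [
    {"dx":0,"dy":0,"yaw":0,"dz":0,"gripper":0.6},
    {"dx":0,"dy":0,"yaw":0,"dz":0,"gripper":0.5},
    {"dx":0,"dy":0,"yaw":0,"dz":0,"gripper":0.3},
    {"dx":0,"dy":0,"yaw":0,"dz":0,"gripper":0.3},
    {"dx":0,"dy":0,"yaw":0,"dz":0,"gripper":0.3},
    {"dx":0,"dy":0,"yaw":0,"dz":0,"gripper":0.3},
    {"dx":0,"dy":0,"yaw":0,"dz":0,"gripper":0.3}
  ]
}}

```text
time_s: 53.65
tcp_pos: [0.368, 0.3409, 0.1093]
tcp_rot: [0.707, 0.708, 0.001, 0.0]
contact_force: [-0.6, -0.6, 6.2]
opening: 0.0395
finger_force: 59.7
```

Call:
{"op": "arm_command", "data": {
  "commands": [
    {"dx":0,"dy":0,"yaw":0,"dz":0.3,"gripper":0.3},
    {"dx":0,"dy":0,"yaw":0,"dz":0.8,"gripper":0.3},
    {"dx":0,"dy":0,"yaw":0,"dz":1.6,"gripper":0.3},
    {"dx":0,"dy":0,"yaw":0,"dz":2.5,"gripper":0.3},
    {"dx":0,"dy":0,"yaw":0,"dz":3.4,"gripper":0.3},
    {"dx":0,"dy":0,"yaw":0,"dz":4,"gripper":0.3},
    {"dx":0,"dy":0,"yaw":0,"dz":4.2,"gripper":0.3},
    {"dx":0,"dy":-0.6,"yaw":0,"dz":4.2,"gripper":0.3},
    {"dx":0,"dy":-1.5,"yaw":0,"dz":4.2,"gripper":0.3},
    {"dx":0,"dy":-2.5,"yaw":0,"dz":4.2,"gripper":0.3},
    {"dx":0,"dy":-3.5,"yaw":0,"dz":4.2,"gripper":0.3},
    {"dx":0,"dy":-4.5,"yaw":0,"dz":4.2,"gripper":0.3}
  ]
}}

```text
time_s: 54.85
tcp_pos: [0.3663, 0.1589, 0.2752]
tcp_rot: [0.706, 0.708, -0.001, -0.0]
contact_force: [1.0, -0.8, -0.8]
opening: 0.0396
finger_force: 60.6
```

Call:
{"op": "arm_command", "data": {
  "commands": [
    {"dx":0.1,"dy":-1,"yaw":0,"dz":0,"gripper":0.3},
    {"dx":0.2,"dy":-2,"yaw":0,"dz":0,"gripper":0.3},
    {"dx":0.3,"dy":-3,"yaw":0,"dz":0,"gripper":0.3},
    {"dx":0.5,"dy":-4,"yaw":0,"dz":0,"gripper":0.3},
    {"dx":0.7,"dy":-5,"yaw":0,"dz":0,"gripper":0.3},
    {"dx":0.9,"dy":-6,"yaw":-1,"dz":0,"gripper":0.3},
    {"dx":0.95,"dy":-7,"yaw":-2,"dz":0,"gripper":0.3},
    {"dx":0.95,"dy":-8,"yaw":-2,"dz":0,"gripper":0.3},
    {"dx":0.95,"dy":-9,"yaw":-2,"dz":0,"gripper":0.3},
    {"dx":0.95,"dy":-10,"yaw":-2,"dz":0,"gripper":0.3},
    {"dx":0.95,"dy":-10.3,"yaw":-2,"dz":0,"gripper":0.3},
    {"dx":0.95,"dy":-10.3,"yaw":-2,"dz":0,"gripper":0.3}
  ]
}}

```text
time_s: 56.05
tcp_pos: [0.4049, -0.2527, 0.275]
tcp_rot: [0.72, 0.694, -0.0, -0.001]
contact_force: [-0.2, -0.3, -1.7]
opening: 0.0393
finger_force: 60.6
```

Call:
{"op": "arm_command", "data": {
  "commands": [
    {"dx":0,"dy":0,"yaw":0,"dz":0,"gripper":0.3},
    {"dx":0,"dy":0,"yaw":0,"dz":0,"gripper":0.3}
  ]
}}

```text
time_s: 56.25
tcp_pos: [0.4051, -0.2499, 0.276]
tcp_rot: [0.718, 0.696, 0.0, -0.001]
contact_force: [-0.6, 0.3, -1.0]
opening: 0.0396
finger_force: 60.6
```

Call:
{"op": "arm_command", "data": {
  "commands": [
    {"dx":0,"dy":-0.03,"yaw":0,"dz":-0.6,"gripper":0.3},
    {"dx":0,"dy":-0.03,"yaw":0,"dz":-1.4,"gripper":0.3},
    {"dx":0,"dy":-0.03,"yaw":0,"dz":-2.2,"gripper":0.3},
    {"dx":0,"dy":-0.03,"yaw":0,"dz":-2.8,"gripper":0.3},
    {"dx":0,"dy":-0.03,"yaw":0,"dz":-3.4,"gripper":0.3},
    {"dx":0,"dy":-0.03,"yaw":0,"dz":-3.9,"gripper":0.3},
    {"dx":0,"dy":-0.03,"yaw":0,"dz":-4.2,"gripper":0.3},
    {"dx":0,"dy":-0.03,"yaw":0,"dz":-4.4,"gripper":0.3},
    {"dx":0,"dy":-0.03,"yaw":0,"dz":-4.5,"gripper":0.3},
    {"dx":0,"dy":-0.03,"yaw":0,"dz":-4.5,"gripper":0.3},
    {"dx":0,"dy":-0.03,"yaw":0,"dz":-4.5,"gripper":0.3}
  ]
}}

```text
time_s: 57.35
tcp_pos: [0.4059, -0.2528, 0.0969]
tcp_rot: [0.719, 0.695, 0.0, 0.001]
contact_force: [0.4, -0.5, -0.8]
opening: 0.0396
finger_force: 60.6
```

Call:
{"op": "arm_command", "data": {
  "commands": [
    {"dx":0,"dy":0,"yaw":0,"dz":-0.04,"gripper":0.3},
    {"dx":0,"dy":0,"yaw":0,"dz":-0.08,"gripper":0.3},
    {"dx":0,"dy":0,"yaw":0,"dz":-0.08,"gripper":0.3}
  ]
}}

```text
time_s: 57.65
tcp_pos: [0.4053, -0.2528, 0.0931]
tcp_rot: [0.719, 0.695, 0.0, 0.0]
contact_force: [-0.3, 1.1, -1.7]
opening: 0.0393
finger_force: 60.6
```

Call:
{"op": "arm_command", "data": {
  "commands": [
    {"dx":0,"dy":0,"yaw":0,"dz":-0.04,"gripper":0.3},
    {"dx":0,"dy":0,"yaw":0,"dz":-0.04,"gripper":0.3}
  ]
}}

```text
time_s: 57.85
tcp_pos: [0.4055, -0.253, 0.0915]
tcp_rot: [0.719, 0.695, 0.0, 0.0]
contact_force: [1.1, -0.3, 0.1]
opening: 0.0395
finger_force: 60.6
```

Nearly touching, so one small step more.

Call:
{"op": "arm_command", "data": {
  "commands": [
    {"dx":0,"dy":0,"yaw":0,"dz":-0.03,"gripper":0.3},
    {"dx":0,"dy":0,"yaw":0,"dz":-0.03,"gripper":0.3}
  ]
}}

```text
time_s: 58.05
tcp_pos: [0.4056, -0.2532, 0.0913]
tcp_rot: [0.719, 0.695, -0.0, 0.001]
contact_force: [-0.4, 0.0, 6.5]
opening: 0.0398
finger_force: 61.6
```

Call:
{"op": "arm_command", "data": {
  "commands": [
    {"dx":0,"dy":0,"yaw":0,"dz":0.02,"gripper":0.3},
    {"dx":0,"dy":0,"yaw":0,"dz":0.02,"gripper":0.47},
    {"dx":0,"dy":0,"yaw":0,"dz":0.02,"gripper":0.49},
    {"dx":0,"dy":0,"yaw":0,"dz":0.02,"gripper":0.51},
    {"dx":0,"dy":0,"yaw":0,"dz":0.02,"gripper":0.53},
    {"dx":0,"dy":0,"yaw":0,"dz":0.02,"gripper":0.56},
    {"dx":0,"dy":0,"yaw":0,"dz":0.02,"gripper":0.59},
    {"dx":0,"dy":0,"yaw":0,"dz":0.02,"gripper":0.62},
    {"dx":0,"dy":0,"yaw":0,"dz":0.02,"gripper":0.66},
    {"dx":0,"dy":0,"yaw":0,"dz":0.02,"gripper":0.7},
    {"dx":0,"dy":0,"yaw":0,"dz":0.02,"gripper":0.75},
    {"dx":0,"dy":0,"yaw":0,"dz":0.02,"gripper":0.8}
  ]
}}

```text
time_s: 59.25
tcp_pos: [0.4054, -0.2528, 0.0911]
tcp_rot: [0.719, 0.695, 0.0, 0.0]
contact_force: [0.0, 0.3, -0.6]
opening: 0.0681
finger_force: 0.0
```

Call:
{"op": "arm_command", "data": {
  "commands": [
    {"dx":0,"dy":0,"yaw":0,"dz":0,"gripper":0.85},
    {"dx":0,"dy":0,"yaw":0,"dz":0,"gripper":0.85},
    {"dx":0,"dy":0,"yaw":0,"dz":0,"gripper":0.85},
    {"dx":0,"dy":0,"yaw":0,"dz":0.3,"gripper":0.85},
    {"dx":0,"dy":0,"yaw":0,"dz":0.8,"gripper":0.85},
    {"dx":0,"dy":0,"yaw":0,"dz":1.5,"gripper":0.85},
    {"dx":0,"dy":0,"yaw":0,"dz":2.3,"gripper":0.85},
    {"dx":0,"dy":0,"yaw":0,"dz":3.2,"gripper":0.85},
    {"dx":0,"dy":0,"yaw":0,"dz":4.2,"gripper":0.85},
    {"dx":0,"dy":0,"yaw":0,"dz":4.6,"gripper":0.85},
    {"dx":0,"dy":0,"yaw":0,"dz":4.6,"gripper":0.85},
    {"dx":0,"dy":0,"yaw":0,"dz":4.6,"gripper":0.85}
  ]
}}

```text
time_s: 60.45
tcp_pos: [0.405, -0.2525, 0.2744]
tcp_rot: [0.719, 0.695, -0.0, -0.0]
contact_force: [-0.2, -0.1, -0.7]
opening: 0.0729
finger_force: 0.0
```

Call:
{"op": "arm_command", "data": {
  "commands": [
    {"dx":-1,"dy":2,"yaw":0,"dz":2,"gripper":0.85},
    {"dx":-2,"dy":3.5,"yaw":0,"dz":2,"gripper":0.85},
    {"dx":-2,"dy":5.5,"yaw":0,"dz":2,"gripper":0.85},
    {"dx":-2,"dy":5.5,"yaw":0,"dz":2,"gripper":0.85},
    {"dx":-2,"dy":5.5,"yaw":0,"dz":2,"gripper":0.85},
    {"dx":-2,"dy":5.5,"yaw":0,"dz":2,"gripper":0.85},
    {"dx":-2,"dy":5.5,"yaw":0,"dz":2,"gripper":0.85}
  ]
}}

```text
time_s: 61.15
tcp_pos: [0.3247, -0.0318, 0.354]
tcp_rot: [0.718, 0.696, -0.0, -0.0]
contact_force: [-0.1, -0.7, -0.1]
opening: 0.0723
finger_force: 0.0
```

```bash
cat > f.py <<'E'
from h import *
grab('top','t20.png'); c,s=grab('scene','s20.png'); print(s['tcp_pos'])
a=cv2.imread('pics/top0.png').astype(int); b=cv2.imread('pics/t20.png').astype(int)
for n,(u,v) in dict(fl=(444,204),fs=(391,190),pb=(359,275),carton=(278,272),pa=(197,198),timer=(243,190),petri=(316,270),jar=(260,140),bottle=(373,143),green=(152,212),pink=(209,152),green2=(108,206),hub=(185,268),bin=(323,203)).items():
    q=np.s_[v-14:v+14,u-14:u+14]; print(n,(abs(a[q]-b[q]).max(2)>40).sum(),end='; ')
print()
def art(fn,u0,u1,v0,v1,k=1):
    g=cv2.cvtColor(cv2.imread('pics/'+fn),cv2.COLOR_BGR2GRAY)[v0:v1,u0:u1]; g=cv2.resize(g,None,fx=k,fy=k*.55)
    g=np.clip((g.astype(int)-20)*10//200,0,9)
    for row in g: print(''.join(' .:-=+*#%@'[x] for x in row))
art('t20.png',392,478,225,308,1.3); 
for n,P in dict(cap1=(.4928,-.2554,.123),cap2=(.401,-.3384,.123),tube1=(.490,-.346,.122),tube2=(.4055,-.253,.122)).items():
    print(n,'top',proj('t20.png',P),'art',((proj('t20.png',P)-[392,225])*[1.3,.715]).round(),'scene',proj('s20.png',P))
art('s20.png',118,200,150,250,1.4)
E
python3 f.py
```

```text
[ 0.32513185 -0.03280972  0.35384634]
fl 433; fs 348; pb 82; carton 204; pa 121; timer 0; petri 0; jar 0; bottle 0; green 0; pink 0; green2 0; hub 0; bin 344; 
================================================================================================================
================================================================================================================
============+++++===============================================================================================
-------:::=+*++++++++++***++++**+++++++++++++++++++++++++++++++=================================================
::::::::::=++-:::-------------==========++++++++++++++++++++++**++++++*********+++++++++++++++++++++++++========
::::::::::=++=--------::::::::::::::::::::.::::::::::-==--------------================++++++++++++++****+=======
::::::::::=+*+=====-----====++++++++=====-:...:.:::::-++=-----------::::::::::::::::::::::::::::::::--+*+=======
::::::::::=+**=---::::-==++**************=:..::::::::-+*+==========================-:..........::::..:=*+=======
::::::::::=++=--::::-==++++++*******
[... 14188 characters left out ...]
++++
++++++++++++++==-::--========---=======---======----================================-==++++++++++++++++++++++++++++
++++++++++++++*=-----========--:-======--:-=====================================+++++++++++++++++++++++++++++++++++
+++++++++++++++=-:---=========-:-=======-=========================-======++++++++++++++++++++++++++++++++++++++++++
++++++++++++++++=-----========---=================================+++++++++++++++++++++++++++++++++++++++++++++++++
+++++++++++++++++=----==================================+++++++++++++++++++++++++++++++++++++++++++++++++++++++++++
+++++++++++++++++------===========================+++++++++++++++++++++++++++++++++++++++++++++++++++++++++++++++++
```

```bash
python3 -c "
from workcell import r
print(r.job_done())"
```

```text
the job is handed in; nothing more can be done
None
```

The job is handed in at about 61 s: all five rubbish pieces are in the bin, and both caps (knob up) and both tubes (round end down, upright) are in the basket, with the bystanders unmoved in the last images; no verdict was returned.

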